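# Strip a desk fan with a left-hand spinner nut and sort the fan parts for washing

## Robot

A 6-joint arm with a two-finger parallel gripper is mounted at the origin on the work surface. World frame = base frame: x ahead of the robot, y to its left, z up, the work surface at z = 0. Lengths are in mm, angles in rad, forces in N, time in s.
With the tool pointing down it reaches from about 375 to 825 mm from the base axis. Payload 5.5 kg.
Tool frame: the origin (TCP) lies midway between the tips of the shut fingers; the grasp point (between the pads) lies 19 mm behind it (robot.tcp_to_grasp is the distance from the TCP to the grasp point, in mm); z points along the fingers, y is the direction in which the jaws open and shut (so a half turn about z gives the same grasp; the last joint's range is limited). The gripper opens to 85 mm and grips with 20 to 120 N. Pads are 22 mm wide; open, the fingers measure 114 mm over their backs; the gripper's body (76 mm by 85 mm) begins 54 mm behind the grasp point. The pads swing forward as they close: fully open they stand 13 mm farther back than shut.
Start: joints at [-1.265, 0.314, -0.047, 1.21, 0, 1.571], TCP at [180.63, -572.16, 231.299] pointing down, gripper open.
Joint ranges: [-2.67, 2.67], [-0.69, 1.73], [-1.03, 1.25], [-2.08, 2.16], [-1.42, 1.45], [-3.14, 3.14]. Speed limits (rad/s): [2.39, 2.39, 3.01, 3.14, 3.14, 3.14].

## Interface

Orientations are given as a rotation vector (axis times angle).
In Python, from station import readout, grab_frame, ticket, robot gives the robot as it stands. The module is installed in compiled form; this text tells all that it offers.
- The arm moves only by the tool drive_tool, never from a script. Its arguments are lists of equal length, an entry for each row: "linear": the shift along the tool's x, y, z in mm, a list of three; "yaw": the turn about the tool's z in rad. In form: {"linear": [[x, y, z], ...], "yaw": [yaw, ...]}. A call has exactly 5 rows; each row is the pose to reach, as a shift and turn from the pose commanded when the call began, along the tool's axes at that moment; what a row does not reach only later rows make up. A row lasts 1/12 s, in which the tool goes at most 41.7 mm and 7.16 degrees, less where a joint would pass 70% of its speed; a pose out of reach is approached as far as the arm can. A call with a gripper value outside its range is refused whole. "gripper" is the finger opening in mm, from 0 to 85.4, set as the call begins (left out, the last holds). The fingers move at their own pace and stop on an object; "newtons" is the grip in N (left out, the last holds). Time passes only in rows, so rows that repeat a pose let the fingers close, or fill a call up. It gives the time, the measured TCP pose, the force and the opening at its end, in the units of the state.
- readout.get_state(): the state, without advancing time (a new reading comes with each control period).
- grab_frame(name): name is "scene" or "top"; returns a dict with "image" (480x640x3 uint8, blue, green, red), "fx", "fy", "cx", "cy" (pixels), "view" (4x4, takes a point from world to camera coordinates). Camera axes: x right, y down, z forward; pixel columns grow to the right and rows downward; lengths in mm; the calibration is good to about 2 mm. A picture is of the moment at which its call begins. There is no depth.
- ticket.hand_in(): hands the job in, once; it reports no verdict.
The state is a dict: "t": time; "joints": joint angles; "qd": joint speeds; "tau": joint torques, N m; "tcp_pos": TCP position; "tool_rot": TCP orientation; "force": force on the tool from outside, world axes, zero at the start; "ft_torque": the same for the moment, N m; "width": opening from 0.0 (shut) to 1.0 (fully open).
Only numpy, scipy, OpenCV 4.12 (cv2) and the standard library are available. Lean on these libraries where they do the work, as an engineer would, in place of code of your own. Each camera call takes 0.05 s, during which the arm holds its last target.

## Task

The flat's desk fans are being taken apart for washing. Take the last one to pieces: lift off its front guard, undo the spinner nut (left-hand thread, so it loosens clockwise) and lift off the blade wheel; then see that the guard and every blade wheel, including the ones already lying on the worktop, are in the washing-up bowl, and every spinner nut is in the small steel dish. Leave the other kitchen things where they stand.

Things in the scene. Friction and masses are not known exactly. Their poses are not given: they have to be found in the camera images.
- fan: white desk fan, fixed, tilted to face straight up. Round housing open upwards, outer diameter 166 mm (inner 156), rim 187 mm above the worktop; yoke arms reach 104 mm either side of the axis along y. The upright motor shaft on the axis is locked. Origin: on the axis at worktop height; z up
- guard: the fan's front guard, a white wire disc 148 mm across, 7 mm thick, 90 g, with a round centre badge 48 mm in diameter whose top is 22 mm above the underside (grip here). It lies loose in the fan's mouth, underside 178 mm above the worktop, with 3 mm play, and lifts straight off. Origin: centre of the underside; z up
- nut_a: orange spinner nut, 40 mm tall, 40 g: round skirt 49 mm in diameter, 19.5 mm tall, with a finger bar on top 50 mm long, 14 mm thick, from 19 to 40 mm above the underside. Origin: centre of the underside; z up, x along the bar. It is screwed on the fan's shaft under the guard, underside 135 mm above the worktop, and keeps the blade wheel on; see thread
- thread (a joint): how far nut_a is unscrewed, rad. Left-hand thread: 0 tight (start, a stop), grows as the nut turns CLOCKWISE seen from above, without rising; about 0.15 N m, stays where left. From 3.8 to the stop at 4.45 the nut is off the thread and lifts straight up, not before. Keeps its value once the nut is gone
- blade_a: light blue blade wheel, 120 mm across, 70 g: round hub 48 mm in diameter, 36 mm tall, 32 mm bore right through, five pitched vanes 3 to 18 mm above the underside; grip the hub's clear upper half. Origin: centre of the hub's underside; z up. On the fan, underside 98 mm above the worktop; once nut_a is off it lifts straight off the 21 mm shaft (90 mm up clears the housing)
- blade_b: light blue blade wheel, 120 mm across, 70 g: round hub 48 mm in diameter, 36 mm tall, 32 mm bore right through, five pitched vanes 3 to 18 mm above the underside; grip the hub's clear upper half. Origin: centre of the hub's underside; z up. From another fan, loose on the worktop; may be absent
- blade_c: light blue blade wheel, 120 mm across, 70 g: round hub 48 mm in diameter, 36 mm tall, 32 mm bore right through, five pitched vanes 3 to 18 mm above the underside; grip the hub's clear upper half. Origin: centre of the hub's underside; z up. From another fan, loose on the worktop; may be absent
- nut_b: orange spinner nut, 40 mm tall, 40 g: round skirt 49 mm in diameter, 19.5 mm tall, with a finger bar on top 50 mm long, 14 mm thick, from 19 to 40 mm above the underside. Origin: centre of the underside; z up, x along the bar. From another fan, loose on the worktop; may be absent
- nut_c: orange spinner nut, 40 mm tall, 40 g: round skirt 49 mm in diameter, 19.5 mm tall, with a finger bar on top 50 mm long, 14 mm thick, from 19 to 40 mm above the underside. Origin: centre of the underside; z up, x along the bar. From another fan, loose on the worktop; may be absent
- bowl: washing-up bowl, grey-blue plastic, fixed, an open box 260 mm (x) by 320 mm (y), 110 mm tall, walls and floor 5 mm, rim 8 mm wide outside. Origin: centre of its underside on the worktop; z up
- dish: small-parts dish, a shallow steel tray, fixed, 120 mm (x) by 180 mm (y), 30 mm tall, walls and floor 5 mm. Origin: centre of its underside on the worktop; z up
- mug: blue mug with a handle, 80 mm across, 95 mm tall, bystander. Origin: centre of the underside
- soap: amber soap bottle, 60 mm across, 170 mm tall, bystander. Origin: centre of the underside
- mill: wooden pepper mill, 60 mm across, 156 mm tall, bystander. Origin: centre of the underside
- spatula: steel spatula with a wooden handle, lying flat along its x axis, bystander
- jar: glass jar with a steel lid, 72 mm across, 100 mm tall, bystander. Origin: centre of the underside
Things that resemble listed ones, but are neither listed nor needed, are in the scene too. Leave any purple look-alike of the blade_c alone.

How it is judged:
By the outcome, as a careful person would: the job done as asked, in the order asked, and still so for the second after the job is handed in, with the robot touching nothing.
Of blade_b, blade_c, nut_b, nut_c only 2 to 4 are there at a start; the rules pass over those that are not, and their reading is None.
At some moment in a run one of blade_b, blade_c, nut_b, nut_c may be knocked a few centimetres aside while the robot is not near it.
It also fails if it takes over 210 s, if anything falls off the work surface, if the arm or the gripper's body presses on something with over 40 N, if the wrist force passes 120 N, or if a joint passes its speed limit or range.

## Working session

There is one attempt and no reset: what is moved stays moved. The work goes in short steps, Python scripts to look and compute and a tool call to move; the robot and the scene stay as the last step left them, time stands still between calls to the robot, and variables do not carry over. Pictures are saved under pics/ and viewed, and the job is handed in when it is done.

Besides the shell and the picture viewer there is one more tool, called by a JSON object that holds its "fn" and its "kwargs". drive_tool: Moves the arm, as the interface text tells. Its arguments: {"type":"object","properties":{"linear":{"type":"array"},"yaw":{"type":"array"},"gripper":{"type":"number"},"newtons":{"type":"number"}},"required":["linear","yaw"]}

```bash
mkdir -p pics; python3 - <<'E'
from station import readout, grab_frame, robot
import cv2,numpy as np
print(readout.get_state())
print([a for a in dir(robot) if a[0]!='_'])
for n in("scene","top"):
    f=grab_frame(n); cv2.imwrite(f"pics/{n}0.png",f["image"]); print(n,f["fx"],f["fy"],f["cx"],f["cy"],np.round(f["view"],4).tolist())
E
```

```text
{'t': 0.0, 'joints': array([-1.26500216e+00,  3.14214067e-01, -4.80792105e-02,  1.21020188e+00,
        8.58178609e-07,  1.57080312e+00]), 'qd': array([ 2.17401768e-04, -1.68795582e-03, -5.62389696e-04, -9.45209104e-04,
       -7.35792260e-05, -1.53937982e-03]), 'tau': array([-1.37849653e-03, -5.39586210e+01,  3.39750338e+01,  1.92821037e-02,
       -2.54005107e-05,  4.76620266e-05]), 'tcp_pos': array([ 180.45605621, -571.61185303,  230.44167743]), 'tool_rot': array([-3.10328487e+00, -4.78204719e-01,  4.04880047e-04]), 'force': array([-0.17084737,  0.38701486,  0.10995278]), 'ft_torque': array([-0.0005987 ,  0.00665967, -0.05809281]), 'width': 0.9981052610308466}
['Unreachable', 'tcp_to_grasp']
scene 485.86147639523494 485.86147639523494 323.1886539708371 244.72980408450553 [[0.8568, 0.5155, -0.0107, -441.5057], [0.3687, -0.627, -0.6863, -140.6556], [-0.3605, 0.584, -0.7273, 1404.1139], [0.0, 0.0, 0.0, 1.0]]
top 510.94103138482706 510.94103138482706 317.35205026513427 240.68316331304226 [[-0.0168, -0.9998, 0.013, -31.2239], [-0.9962, 0.0156, -0.0854, 544.4864], [0.0852, -0.0143, -0.9963, 1209.6076], [0.0, 0.0, 0.0, 1.0]]
```

View pics/scene0.png

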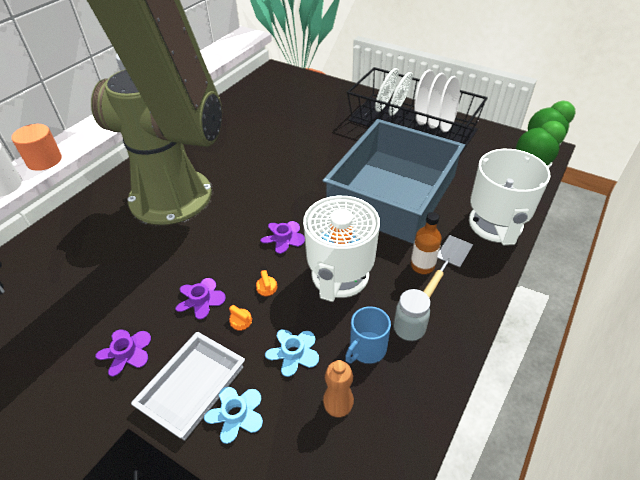

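View pics/top0.png

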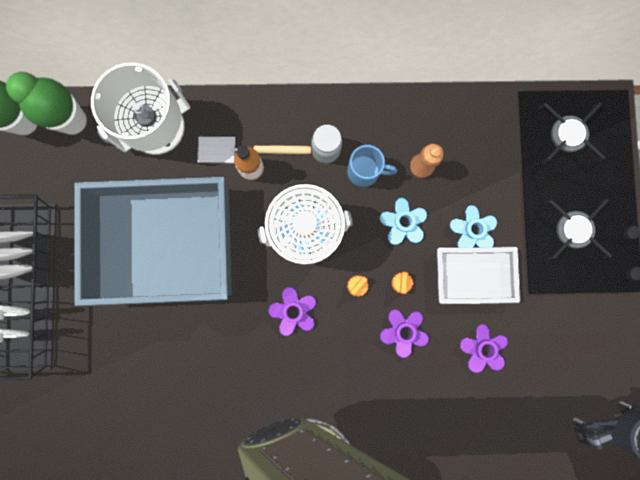

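The top view shows the fan with its guard at (305,224), with the bowl to the left and the dish at (479,276). Two light blue wheels lie at (404,221) and (474,228), the second close to the dish. Two orange nuts lie at (358,286) and (403,283). There are also three purple look-alikes, and a second guardless fan at top left.

```bash
cat > h.py <<'E'
from station import readout, grab_frame, robot
import cv2,numpy as np
from scipy.spatial.transform import Rotation as Rn
def ray(f,u,v,z):
    V=np.array(f["view"]);R=V[:3,:3];t=V[:3,3]
    d=R.T@np.array([(u-f["cx"])/f["fx"],(v-f["cy"])/f["fy"],1]);c=-R.T@t
    return c+d*(z-c[2])/d[2]
def proj(f,p):
    V=np.array(f["view"]);q=V[:3,:3]@np.array(p,float)+V[:3,3]
    return np.array([f["fx"]*q[0]/q[2]+f["cx"],f["fy"]*q[1]/q[2]+f["cy"]])
def two(f,a,g,b):
    def P(f):return np.array([[f["fx"],0,f["cx"]],[0,f["fy"],f["cy"]],[0,0,1]])@np.array(f["view"])[:3]
    X=cv2.triangulatePoints(P(f),P(g),np.array(a,float).reshape(2,1),np.array(b,float).reshape(2,1))[:,0];return X[:3]/X[3]
RANG={"blue":((85,60,120),(105,255,255)),"orange":((8,180,150),(22,255,255)),"purple":((130,120,80),(160,255,255))}
def blobs(img,c,amin=80):
    m=cv2.inRange(cv2.cvtColor(img,cv2.COLOR_BGR2HSV),*[np.array(x) for x in RANG[c]])
    n,l,s,ce=cv2.connectedComponentsWithStats(m)
    return [(ce[i].round(1),s[i].tolist(),(l==i)) for i in range(1,n) if s[i][4]>amin]
def go(target,yaw=None,st=None):
    "shift in tool axes from measured to world target"
    st=st or readout.get_state();R=Rn.from_rotvec(st["tool_rot"])
    print("tcp",st["tcp_pos"].round(1),"R",R.as_matrix().round(3).tolist(),"t",round(st["t"],2),"w",round(st["width"]*85.4,1),"F",st["force"].round(1))
    if target is not None: print("linear",R.inv().apply(np.array(target)-st["tcp_pos"]).round(1))
E
python3 - <<'E'
from h import *
for n in("top","scene"):
    f=grab_frame(n)
    for c in RANG:
        for ce,s,m in blobs(f["image"],c): print(n,c,ce,s)
f=grab_frame("top")
print("top plan"); 
for nm,u,v,z in [("guard",305,224,185),("dish",479,276,30),("b1",404,221,36),("b2",474,228,36),("n1",358,286,38),("n2",403,283,38),("bowlTL",76,181,110),("bowlBR",229,301,110),("bowlTR",226,178,110),("dishTL",438,248,30),("dishBR",520,303,30)]: print(nm,ray(f,u,v,z).round(0))
im=f["image"]; cv2.imwrite("pics/crop1.png",cv2.resize(im[170:380,240:540],None,fx=2.6,fy=2.6,interpolation=2))
g=grab_frame("scene")["image"]; cv2.imwrite("pics/crop2.png",cv2.resize(g[180:450,90:390],None,fx=2.2,fy=2.2,interpolation=2))
go(None)
E
```

```text
top blue [367. 165.] [347, 145, 50, 41, 1224]
top blue [401.3 219.4] [380, 197, 47, 48, 762]
top blue [472.9 224.9] [449, 205, 49, 43, 579]
top blue [405.8 220.1] [398, 214, 15, 14, 89]
top blue [477.4 228.2] [470, 222, 14, 14, 109]
top purple [293.2 310.4] [268, 287, 48, 49, 1202]
top purple [404.2 330.6] [380, 310, 49, 48, 1177]
top purple [483.9 349.8] [460, 324, 48, 49, 1333]
scene blue [393.5 179. ] [323, 119, 142, 96, 3316]
scene blue [368.6 334.7] [346, 306, 45, 57, 1920]
scene blue [294.6 352.2] [265, 329, 54, 48, 1317]
scene blue [233.1 418.4] [204, 387, 59, 57, 1117]
scene blue [232.7 405.3] [224, 398, 19, 18, 189]
scene orange [430.5 237.8] [418, 229, 23, 16, 224]
scene orange [265.1 285.7] [256, 270, 21, 26, 274]
scene orange [239.3 318.9] [229, 305, 23, 25, 355]
scene purple [284.2 235.5] [260, 221, 45, 33, 860]
scene purple [200.8 297.3] [175, 278, 51, 41, 1187]
scene purple [125.3 350.3] [95, 329, 56, 48, 1523]
top plan
guard [566. -12. 185.]
dish [ 452. -426.   30.]
b1 [ 587. -249.   36.]
b2 [ 568. -417.   36.]
n1 [ 433. -134.   38.]
n2 [ 439. -241.   38.]
bowlTL [680. 502. 110.]
bowlBR [405. 159. 110.]
bowlTR [682. 165. 110.]
dishTL [ 521. -330.   30.]
dishBR [ 386. -521.   30.]
tcp [ 180.5 -572.   231. ] R [[0.954, 0.301, -0.0], [0.301, -0.954, 0.001], [0.0, -0.001, -1.0]] t 0.3 w 85.6 F [0.6 0.1 0.4]
```

View pics/crop1.png

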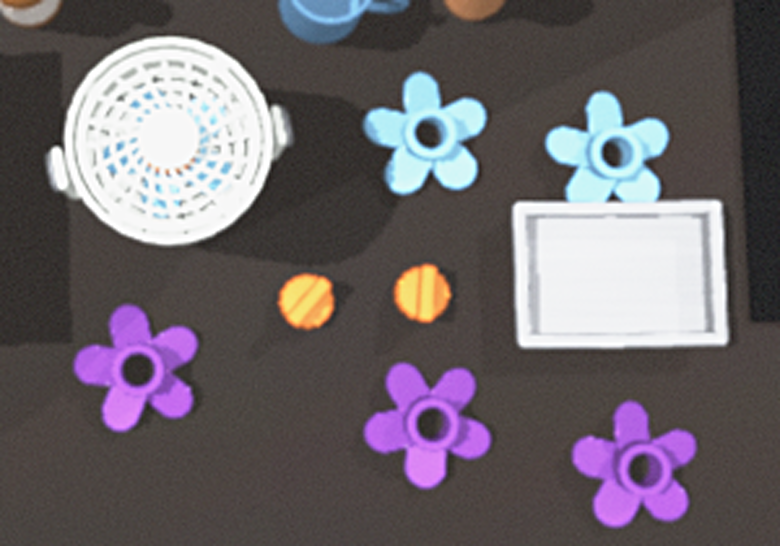

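View pics/crop2.png

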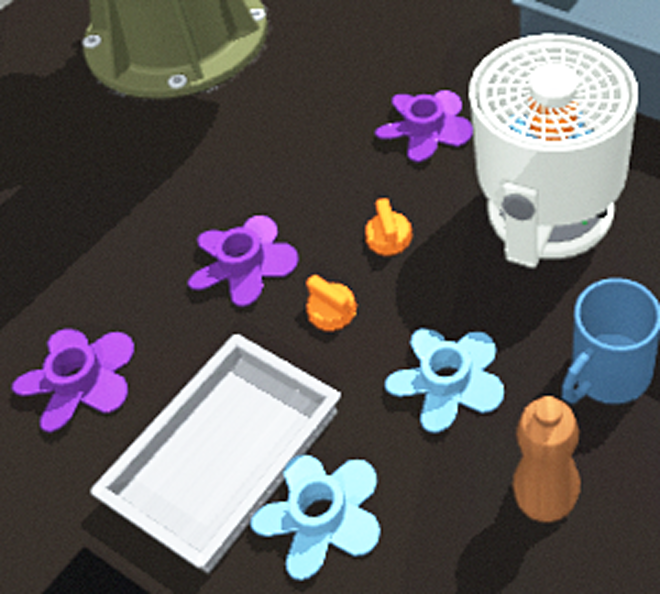

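```bash
python3 - <<'E'
from h import *
f=grab_frame("top");g=grab_frame("scene")
for n,a,b,z in [("guard",(304.6,221.5),(341.4,217.3),200),("b1",(405.4,221.2),(292.3,345.9),36),("b2",(476.9,228.8),(234.5,409.1),36),("n1",(358.1,285.8),None,30),("n2",(402.3,282.7),None,30)]:
    print(n,"plane",ray(f,*a,z).round(1),ray(g,*b,z).round(1) if b else "", two(f,a,g,b).round(1) if b else "")
# guard ring: white mask ellipse
im=f["image"];m=cv2.inRange(im[150:290,240:370],(150,150,150),(255,255,255))
m=cv2.morphologyEx(m,cv2.MORPH_CLOSE,np.ones((7,7)));m=cv2.morphologyEx(m,cv2.MORPH_OPEN,np.ones((25,25)))
c=max(cv2.findContours(m,0,1)[0],key=cv2.contourArea);(u,v),d,_=cv2.fitEllipse(c);print(u+240,v+150,d,ray(f,u+240,v+150,187).round(1))
# dish
m=cv2.inRange(im[235:315,425:530],(140,140,140),(255,255,255));c=max(cv2.findContours(m,0,1)[0],key=cv2.contourArea);r=cv2.minAreaRect(c);print(r,ray(f,r[0][0]+425,r[0][1]+235,30).round(1))
E
```

```text
guard plane [569.1 -11.8 200. ] [571.4 -13.1 200. ] [569.8 -11.4 197.8]
b1 plane [ 586.5 -252.2   36. ] [ 592.5 -252.9   36. ] [ 588.7 -251.9   31. ]
b2 plane [ 565.5 -423.8   36. ] [ 574.3 -424.2   36. ] [ 568.6 -424.1   29.3]
n1 plane [ 433.8 -135.3   30. ]  
n2 plane [ 439.4 -241.2   30. ]  
303.80231857299805 223.68384552001953 (77.5071029663086, 80.05601501464844) [566.2  -9.9 187. ]
((52.99999237060547, 33.99999237060547), (81.99998474121094, 67.99998474121094), -0.0) [ 469.1 -424.2   30. ]
```

{"fn": "drive_tool", "kwargs": {"linear": [[0,0,-30],[0,0,-60],[32,-25,-60],[64,-50,-60],[96,-74,-60]], "yaw": [0,0,0,0,0], "gripper": 80, "newtons": 40}}

```text
t: 0.82
tcp_pos: [250.3, -472.1, 291.9]
tool_rot: [3.104, 0.475, 0.001]
force: [1.1, 0.4, -0.2]
width: 0.939
```

```bash
python3 -c "
from h import *
go([569,-11.5,291]);print(readout.get_state()['joints'])"
```

```text
tcp [ 250.3 -472.1  291.9] R [[0.954, 0.299, 0.001], [0.299, -0.954, -0.001], [0.0, 0.001, -1.0]] t 0.82 w 80.2 F [ 1.1  0.4 -0.2]
linear [ 441.9 -344.2    0.6]
[-1.08345217e+00  1.70547854e-01 -9.35281281e-02  1.30536727e+00
  2.30727974e-04  1.75432066e+00]
```

{"fn": "drive_tool", "kwargs": {"linear": [[32,-25,0],[64,-50,0],[96,-75,0],[128,-100,0],[160,-125,0]], "yaw": [-0.12,-0.24,-0.36,-0.48,-0.6]}}

```text
t: 1.23
tcp_pos: [365.5, -303.6, 291.6]
tool_rot: [2.82, 1.382, 0.001]
force: [0.5, -1.4, -0.3]
width: 0.937
```

```bash
python3 -c "
from h import *
go([569,-11.5,291]);print(readout.get_state()['joints'])"
```

```text
tcp [ 365.5 -303.6  291.6] R [[0.613, 0.79, 0.001], [0.79, -0.613, -0.0], [0.0, 0.001, -1.0]] t 1.23 w 80.1 F [ 0.5 -1.4 -0.3]
linear [355.5 -18.2   0.6]
[-6.93139458e-01  5.80507144e-02 -2.21686282e-01  1.29027347e+00
  4.69793538e-05  1.53713059e+00]
```

{"fn": "drive_tool", "kwargs": {"linear": [[36,-2,0],[72,-4,0],[108,-6,0],[144,-8,0],[180,-10,0]], "yaw": [-0.12,-0.24,-0.36,-0.48,-0.6]}}

```text
t: 1.65
tcp_pos: [468.8, -155.8, 291.6]
tool_rot: [2.285, 2.155, 0.0]
force: [0.1, -0.0, -0.6]
width: 0.939
```

```bash
python3 -c "
from h import *
go([569,-11.5,291]);print(readout.get_state()['joints'])"
```

```text
tcp [ 468.8 -155.8  291.6] R [[0.059, 0.998, 0.001], [0.998, -0.059, -0.0], [-0.0, 0.001, -1.0]] t 1.65 w 80.2 F [ 0.1 -0.  -0.6]
linear [150.   91.5   0.6]
[-3.20864820e-01  9.40761394e-02 -1.82463573e-01  1.29359219e+00
 -9.86433745e-05  1.30884110e+00]
```

{"fn": "drive_tool", "kwargs": {"linear": [[33,20,0],[66,40,0],[99,60,0],[132,80,0],[145,88,0]], "yaw": [-0.05,-0.05,-0.05,-0.05,-0.05]}}

```text
t: 2.07
tcp_pos: [567.4, -14.6, 291.0]
tool_rot: [-2.234, -2.208, -0.003]
force: [-0.3, 0.2, 0.6]
width: 0.934
```

{"fn": "drive_tool", "kwargs": {"linear": [[0,0,0],[0,0,0],[0,0,0],[0,0,0],[0,0,0]], "yaw": [0,0,0,0,0]}}

```text
t: 2.48
tcp_pos: [564.7, -19.8, 291.6]
tool_rot: [2.24, 2.202, 0.0]
force: [0.5, -0.3, 0.1]
width: 0.939
```

```bash
python3 -c "
from h import *
go([569,-11.5,185]);print(readout.get_state()['joints'])
f=grab_frame('scene');cv2.imwrite('pics/s1.png',cv2.resize(f['image'][100:330,230:460],None,fx=2.5,fy=2.5))"
```

```text
tcp [564.7 -19.8 291.6] R [[0.017, 1.0, 0.0], [1.0, -0.017, -0.0], [-0.0, 0.0, -1.0]] t 2.48 w 80.2 F [ 0.5 -0.3  0.1]
linear [  8.4   4.1 106.6]
[-3.48963576e-02  2.30526838e-01 -2.00772427e-02  1.31988281e+00
 -2.14089644e-04  1.55272533e+00]
```

View pics/s1.png

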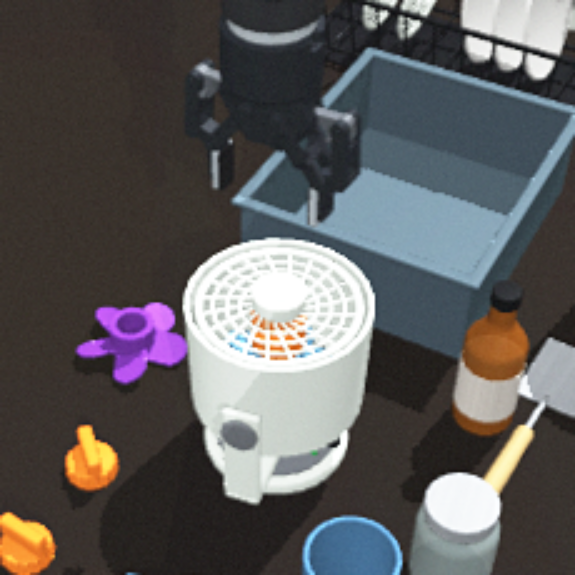

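{"fn": "drive_tool", "kwargs": {"linear": [[8.4,4,20],[8.4,4,50],[8.4,4,80],[8.4,4,100],[8.4,4,106]], "yaw": [0,0,0,0,0]}}

```text
t: 2.95
tcp_pos: [566.8, -10.9, 181.9]
tool_rot: [-2.237, -2.201, 0.006]
force: [-0.2, -0.4, -0.6]
width: 0.934
```

{"fn": "drive_tool", "kwargs": {"linear": [[0,0,0],[0,0,0],[0,0,0],[0,0,0],[0,0,0]], "yaw": [0,0,0,0,0], "gripper": 30, "newtons": 40}}

```text
t: 3.37
tcp_pos: [570.8, -10.4, 187.4]
tool_rot: [2.236, 2.203, 0.003]
force: [-0.1, -0.1, 6.5]
width: 0.541
```

{"fn": "drive_tool", "kwargs": {"linear": [[0,0,0],[0,0,0],[0,0,0],[0,0,0],[0,0,0]], "yaw": [0,0,0,0,0]}}

```text
t: 3.78
tcp_pos: [570.8, -10.5, 187.4]
tool_rot: [2.236, 2.202, 0.003]
force: [-0.5, -0.7, 6.3]
width: 0.537
```

{"fn": "drive_tool", "kwargs": {"linear": [[0,0,-15],[0,0,-30],[0,0,-50],[0,0,-75],[0,0,-100]], "yaw": [0,0,0,0,0], "newtons": 50}}

```text
t: 4.2
tcp_pos: [569.1, -10.1, 286.5]
tool_rot: [-2.238, -2.205, 0.0]
force: [0.7, -0.6, 0.3]
width: 0.538
```

```bash
python3 -c "
from h import *
go([500,405,287])
f=grab_frame('scene');cv2.imwrite('pics/s2.png',cv2.resize(f['image'][100:330,230:460],None,fx=2.5,fy=2.5))"
```

```text
tcp [569.1 -10.1 286.5] R [[0.015, 1.0, -0.0], [1.0, -0.015, 0.0], [0.0, -0.0, -1.0]] t 4.2 w 45.9 F [ 0.7 -0.6  0.3]
linear [414.  -75.3  -0.5]
```

View pics/s2.png

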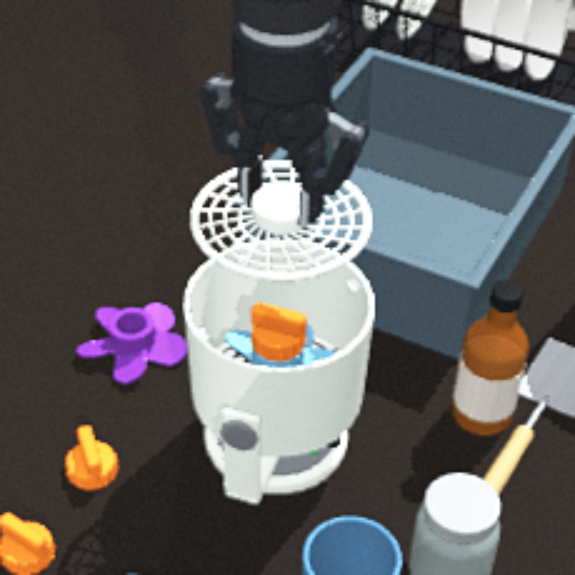

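The guard is in the gripper and clear of the fan, and the nut on the shaft is now visible. Next I carry the guard to the bowl.

{"fn": "drive_tool", "kwargs": {"linear": [[30,-6,0],[68,-13,0],[108,-20,0],[148,-27,0],[188,-34,0]], "yaw": [0,0,0,0,0]}}

```text
t: 4.67
tcp_pos: [537.9, 180.0, 285.9]
tool_rot: [2.239, 2.204, 0.002]
force: [0.5, -0.1, 0.1]
width: 0.535
```

{"fn": "drive_tool", "kwargs": {"linear": [[40,-8,0],[80,-16,0],[120,-24,0],[160,-32,0],[195,-38,0]], "yaw": [0,0,0,0,0]}}

```text
t: 5.08
tcp_pos: [502.2, 376.6, 285.7]
tool_rot: [-2.237, -2.206, -0.002]
force: [1.0, 0.5, -0.9]
width: 0.534
```

{"fn": "drive_tool", "kwargs": {"linear": [[20,-3,20],[31,-3,55],[31,-3,95],[31,-3,135],[31,-3,175]], "yaw": [0,0,0,0,0]}}

```text
t: 5.5
tcp_pos: [500.5, 405.6, 109.1]
tool_rot: [2.237, 2.206, 0.002]
force: [1.2, -0.9, -0.6]
width: 0.534
```

```bash
python3 -c "
from h import *
go([498,405,18]);print(readout.get_state()['joints'])
f=grab_frame('top');cv2.imwrite('pics/t2.png',f['image'])"
```

```text
tcp [500.5 405.6 109.1] R [[0.014, 1.0, 0.001], [1.0, -0.014, 0.001], [0.001, 0.001, -1.0]] t 5.5 w 45.6 F [ 1.2 -0.9 -0.6]
linear [-0.8 -2.6 91.1]
[ 6.81028990e-01  4.63014733e-01 -1.14835293e-01  9.91453339e-01
  3.86224316e-05  2.26581581e+00]
```

View pics/t2.png

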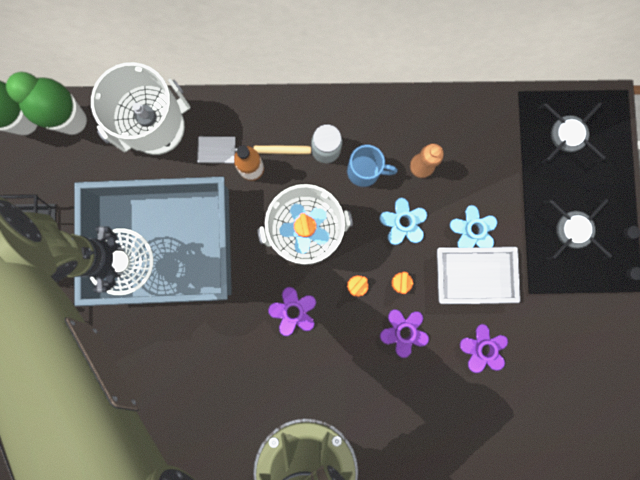

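{"fn": "drive_tool", "kwargs": {"linear": [[0,-2,30],[0,-2,55],[0,-2,75],[0,-2,86],[0,-2,90]], "yaw": [0,0,0,0,0]}}

```text
t: 5.97
tcp_pos: [498.0, 404.4, 19.3]
tool_rot: [-2.238, -2.204, 0.004]
force: [-0.8, 0.7, -1.9]
width: 0.537
```

{"fn": "drive_tool", "kwargs": {"linear": [[0,0,0],[0,0,0],[0,0,0],[0,0,0],[0,0,-5]], "yaw": [0,0,0,0,0], "gripper": 65}}

```text
t: 6.38
tcp_pos: [498.7, 404.9, 25.8]
tool_rot: [2.238, 2.205, 0.0]
force: [-0.6, 1.0, -0.5]
width: 0.762
```

{"fn": "drive_tool", "kwargs": {"linear": [[0,0,-20],[0,0,-60],[0,0,-100],[0,0,-140],[0,0,-180]], "yaw": [0,0,0,0,0]}}

```text
t: 6.8
tcp_pos: [498.4, 404.8, 208.3]
tool_rot: [2.238, 2.205, 0.002]
force: [1.4, 1.3, 0.5]
width: 0.762
```

```bash
python3 -c "
from h import *
go([569,-10.5,270])
f=grab_frame('top');cv2.imwrite('pics/t3.png',cv2.resize(f['image'][150:330,50:370],None,fx=2.5,fy=2.5,interpolation=2))
m=cv2.inRange(cv2.cvtColor(f['image'],cv2.COLOR_BGR2HSV),(5,120,120),(25,255,255));m[:180]=0
for c in cv2.findContours(m,0,1)[0]:
  if cv2.contourArea(c)>60: r=cv2.minAreaRect(c); print(r,ray(f,*r[0],170).round(1))
"
```

```text
tcp [498.4 404.8 208.3] R [[0.015, 1.0, 0.001], [1.0, -0.015, 0.001], [0.001, 0.001, -1.0]] t 6.8 w 65.0 F [1.4 1.3 0.5]
linear [-414.1   76.8  -61.9]
((357.6153564453125, 285.4230651855469), (20.592195510864258, 20.984426498413086), 11.309932708740234) [ 435.2 -121.4  170. ]
((402.0000305175781, 282.0), (21.21320343017578, 21.21320343017578), 45.0) [ 440.9 -215.5  170. ]
((304.74591064453125, 226.20489501953125), (20.10179328918457, 20.870014190673828), 39.80556869506836) [562.7 -11.6 170. ]
```

View pics/t3.png

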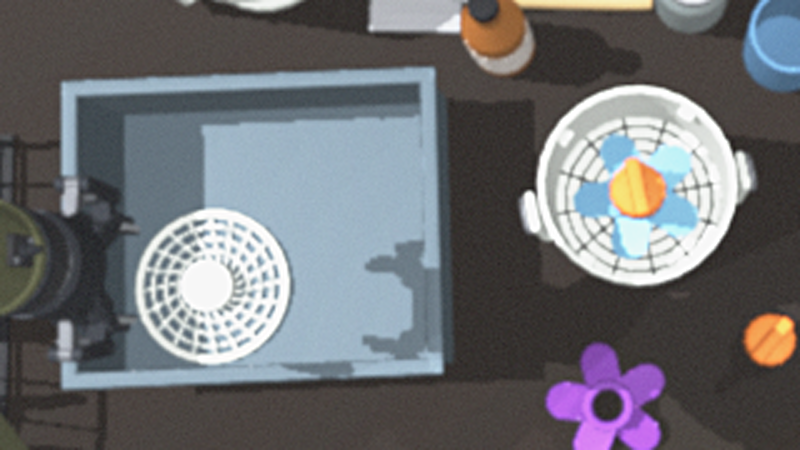

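The guard lies flat in the bowl. Next is the angle of nut_a's bar.

```bash
python3 -c "
from h import *
f=grab_frame('top');g=grab_frame('scene')
a=cv2.resize(f['image'][208:246,285:325],None,fx=10,fy=10,interpolation=2);b=cv2.resize(g['image'][205:245,320:360],None,fx=10,fy=10,interpolation=2)
b=cv2.resize(b,(400,380));cv2.imwrite('pics/n.png',np.hstack([a,b]))
p=ray(f,304.7,224.5,170)
print(proj(f,[569,-11,175]),proj(f,[569,-11,154]))
"
```

```text
[304.3869392  223.01291852] [304.50658526 224.1771736 ]
```

View pics/n.png

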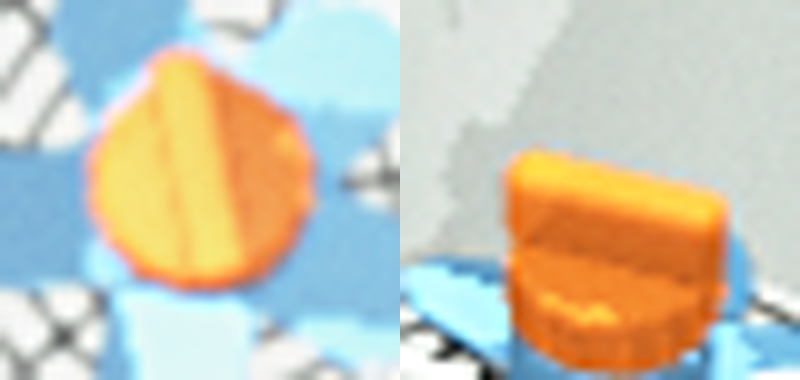

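```bash
python3 -c "
from h import *
f=grab_frame('top');g=grab_frame('scene')
for F,a,b in[(g,(331.8,221.8),(351.8,226.05)),(f,(302.6,214.0),(306.3,236.5))]:
  A,B=ray(F,*a,175),ray(F,*b,175);d=A-B;print(A.round(1),B.round(1),((A+B)/2).round(1),np.linalg.norm(d),np.arctan2(d[1],d[0]))
go([567,-11,270]);print(readout.get_state()['joints'])
"
```

```text
[547.6 -13.2 175. ] [592.   -2.6 175. ] [569.8  -7.9 175. ] 45.688529919373764 -2.907905144461123
[588.3  -7.5 175. ] [540.2 -14.6 175. ] [564.3 -11.1 175. ] 48.654403532059895 0.1473097393902583
tcp [498.7 404.9 205.9] R [[0.015, 1.0, 0.001], [1.0, -0.015, 0.001], [0.001, 0.001, -1.0]] t 7.05 w 64.9 F [-0.6  0.1  0.1]
linear [-414.8   74.6  -64.3]
[ 6.82044499e-01  4.03045190e-01  2.18506966e-02  1.18854928e+00
 -2.99987768e-06  2.26787396e+00]
```

{"fn": "drive_tool", "kwargs": {"linear": [[0,0,-36],[-20,4,-64],[-60,11,-64],[-100,18,-64],[-140,25,-64]], "yaw": [-0.12,-0.24,-0.36,-0.48,-0.6]}}

```text
t: 7.47
tcp_pos: [520.7, 263.4, 267.8]
tool_rot: [-1.477, -2.771, 0.003]
force: [1.2, -0.5, 1.1]
width: 0.761
```

```bash
python3 -c "
from h import *
go([567.5,-10.5,270])"
```

```text
tcp [520.7 263.4 267.8] R [[-0.558, 0.83, -0.002], [0.83, 0.558, -0.001], [0.0, -0.002, -1.0]] t 7.47 w 65.0 F [ 1.2 -0.5  1.1]
linear [-253.4 -113.9   -1.9]
```

{"fn": "drive_tool", "kwargs": {"linear": [[-36,-16,0],[-72,-32,0],[-108,-48,0],[-144,-64,0],[-180,-81,0]], "yaw": [-0.12,-0.24,-0.36,-0.48,-0.6]}}

```text
t: 7.88
tcp_pos: [551.4, 73.3, 267.4]
tool_rot: [-0.622, -3.076, 0.002]
force: [0.6, -0.1, 0.2]
width: 0.763
```

```bash
python3 -c "
from h import *
go([567.5,-10.5,270])"
```

```text
tcp [551.4  73.3 267.4] R [[-0.921, 0.389, -0.003], [0.389, 0.921, -0.0], [0.003, -0.002, -1.0]] t 7.88 w 65.1 F [ 0.6 -0.1  0.2]
linear [-47.4 -70.9  -2.6]
```

{"fn": "drive_tool", "kwargs": {"linear": [[-20,-30,0],[-40,-62,0],[-45,-68,0],[-45,-68,0],[-45,-68,0]], "yaw": [-0.12,-0.24,-0.36,-0.48,-0.57]}}

```text
t: 8.3
tcp_pos: [566.0, -6.4, 267.1]
tool_rot: [0.264, -3.127, -0.001]
force: [-0.9, -0.3, -1.1]
width: 0.758
```

{"fn": "drive_tool", "kwargs": {"linear": [[0,0,0],[0,0,0],[0,0,0],[0,0,0],[0,0,0]], "yaw": [0,0,0,0,0]}}

```text
t: 8.72
tcp_pos: [567.0, -4.7, 269.1]
tool_rot: [0.258, -3.131, -0.0]
force: [0.3, 0.9, -0.5]
width: 0.763
```

```bash
python3 -c "
from h import *
go([567.5,-10.5,158]);s=readout.get_state();print(s['joints'])
M=Rn.from_rotvec(s['tool_rot']).as_matrix();print(np.arctan2(M[1,0],M[0,0]))"
```

```text
tcp [567.   -4.7 269.1] R [[-0.987, -0.164, -0.0], [-0.164, 0.987, 0.0], [0.0, 0.0, -1.0]] t 8.72 w 65.2 F [ 0.3  0.9 -0.5]
linear [  0.4  -5.8 111.1]
[-8.27453722e-03  2.39362298e-01 -5.95902925e-02  1.27226749e+00
 -9.51417621e-07 -1.72764769e-01]
-2.977102406580226
```

{"fn": "drive_tool", "kwargs": {"linear": [[0,-6,30],[0,-6,60],[0,-6,85],[0,-6,103],[0,-6,111]], "yaw": [-0.02,-0.02,-0.02,-0.02,-0.02], "gripper": 50}}

```text
t: 9.13
tcp_pos: [566.2, -10.7, 155.4]
tool_rot: [0.289, -3.124, -0.001]
force: [0.2, 1.3, 1.1]
width: 0.584
```

{"fn": "drive_tool", "kwargs": {"linear": [[0,0,0],[0,0,0],[0,0,0],[0,0,0],[0,0,0]], "yaw": [0,0,0,0,0], "gripper": 0, "newtons": 50}}

```text
t: 9.55
tcp_pos: [569.2, -10.7, 159.8]
tool_rot: [-0.29, 3.125, 0.0]
force: [0.1, 1.7, 3.5]
width: 0.147
```

{"fn": "drive_tool", "kwargs": {"linear": [[0,0,0],[0,0,0],[0,0,0],[0,0,0],[0,0,0]], "yaw": [0,0,0,0,0]}}

```text
t: 9.97
tcp_pos: [569.2, -10.7, 159.8]
tool_rot: [-0.29, 3.125, 0.0]
force: [-0.8, 1.3, 5.9]
width: 0.149
```

```bash
python3 -c "
from h import *
go([567.5,-10.5,158]);s=readout.get_state();print(s['joints'],s['ft_torque'])
M=Rn.from_rotvec(s['tool_rot']).as_matrix();print(np.arctan2(M[1,0],M[0,0]))
f=grab_frame('scene');cv2.imwrite('pics/s4.png',cv2.resize(f['image'][130:300,250:430],None,fx=3,fy=3))"
```

```text
tcp [569.2 -10.7 159.8] R [[-0.983, -0.184, 0.003], [-0.184, 0.983, 0.0], [-0.003, -0.0, -1.0]] t 9.97 w 12.8 F [-0.8  1.3  5.9]
linear [1.6 0.5 1.8]
[-1.90371006e-02  2.92014605e-01 -2.42856509e-01  1.03318274e+00
  5.27870825e-04 -2.04182255e-01] [0.32536002 0.03664281 0.00381619]
-2.956446720164642
```

View pics/s4.png

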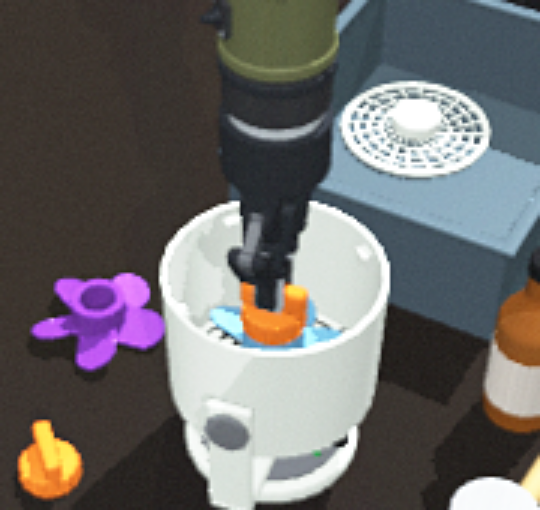

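{"fn": "drive_tool", "kwargs": {"linear": [[0,0,-1],[0,0,-1],[0,0,-1],[0,0,-1],[0,0,-1]], "yaw": [0.1,0.2,0.3,0.4,0.5]}}

```text
t: 10.43
tcp_pos: [568.9, -9.5, 160.0]
tool_rot: [0.499, 3.1, 0.005]
force: [-0.5, 3.9, 1.5]
width: 0.144
```

```bash
cat > a.py <<'E'
from h import *
go(None);s=readout.get_state();print(s['joints'][5],s['ft_torque'].round(2))
M=Rn.from_rotvec(s['tool_rot']).as_matrix();print("phi",np.arctan2(M[1,0],M[0,0]))
E
python3 a.py
```

```text
tcp [568.9  -9.5 160. ] R [[-0.95, 0.313, 0.002], [0.313, 0.95, 0.003], [-0.001, 0.003, -1.0]] t 10.43 w 12.3 F [-0.5  3.9  1.5]
0.30040718768378516 [ 1.1  -0.24  0.19]
phi 2.8227448382016727
```

{"fn": "drive_tool", "kwargs": {"linear": [[0,0,0],[0,0,0],[0,0,0],[0,0,0],[0,0,0]], "yaw": [0.12,0.24,0.36,0.48,0.6]}}

```text
t: 10.85
tcp_pos: [568.8, -9.4, 160.0]
tool_rot: [1.394, 2.815, 0.005]
force: [0.7, 5.1, 1.9]
width: 0.15
```

{"fn": "drive_tool", "kwargs": {"linear": [[0,0,0],[0,0,0],[0,0,0],[0,0,0],[0,0,0]], "yaw": [0.12,0.24,0.36,0.48,0.6]}}

```text
t: 11.27
tcp_pos: [568.7, -9.4, 159.9]
tool_rot: [-2.163, -2.277, -0.005]
force: [0.7, 5.2, 2.2]
width: 0.146
```

{"fn": "drive_tool", "kwargs": {"linear": [[0,0,0],[0,0,0],[0,0,0],[0,0,0],[0,0,0]], "yaw": [0.12,0.24,0.36,0.48,0.6]}}

```text
t: 11.68
tcp_pos: [568.7, -9.2, 159.9]
tool_rot: [-2.738, -1.535, -0.005]
force: [0.6, 5.7, 2.4]
width: 0.15
```

{"fn": "drive_tool", "kwargs": {"linear": [[0,0,0],[0,0,0],[0,0,0],[0,0,0],[0,0,0]], "yaw": [0.12,0.24,0.36,0.48,0.6]}}

```text
t: 12.1
tcp_pos: [568.7, -8.9, 159.9]
tool_rot: [-3.068, -0.657, -0.003]
force: [0.9, 6.7, 1.3]
width: 0.149
```

```bash
python3 a.py
```

```text
tcp [568.7  -8.9 159.9] R [[0.912, 0.41, 0.001], [0.41, -0.912, 0.004], [0.003, -0.003, -1.0]] t 12.1 w 12.7 F [0.9 6.7 1.3]
2.7013848488872 [ 1.59 -0.08  0.19]
phi 0.42210613276541864
```

{"fn": "drive_tool", "kwargs": {"linear": [[0,0,0],[0,0,0],[0,0,0],[0,0,0],[0,0,0]], "yaw": [0,0,0,0,0], "gripper": 70}}

```text
t: 12.52
tcp_pos: [568.1, -11.2, 159.3]
tool_rot: [3.07, 0.666, -0.0]
force: [-0.5, -0.5, -0.3]
width: 0.818
```

```bash
python3 a.py
```

```text
tcp [568.1 -11.2 159.3] R [[0.91, 0.414, -0.0], [0.414, -0.91, -0.0], [-0.0, 0.0, -1.0]] t 12.52 w 69.9 F [-0.5 -0.5 -0.3]
2.6948135436772644 [ 0.    0.02 -0.  ]
phi 0.4272565457940694
```

{"fn": "drive_tool", "kwargs": {"linear": [[1,-2,0],[1,-2,0],[1,-2,0],[1,-2,0],[1,-2,0]], "yaw": [-0.12,-0.24,-0.36,-0.48,-0.6]}}

```text
t: 12.93
tcp_pos: [568.1, -8.9, 159.3]
tool_rot: [2.732, 1.552, -0.0]
force: [-0.0, -0.2, -0.2]
width: 0.817
```

{"fn": "drive_tool", "kwargs": {"linear": [[0,0,0],[0,0,0],[0,0,0],[0,0,0],[0,0,0]], "yaw": [-0.12,-0.24,-0.36,-0.48,-0.6]}}

```text
t: 13.35
tcp_pos: [568.1, -8.9, 159.3]
tool_rot: [2.151, 2.289, -0.0]
force: [0.6, -0.2, -0.2]
width: 0.821
```

{"fn": "drive_tool", "kwargs": {"linear": [[0,0,0],[0,0,0],[0,0,0],[0,0,0],[0,0,0]], "yaw": [-0.12,-0.24,-0.36,-0.48,-0.6]}}

```text
t: 13.77
tcp_pos: [568.1, -8.9, 159.3]
tool_rot: [1.379, 2.823, -0.0]
force: [-0.4, 0.2, 0.2]
width: 0.824
```

{"fn": "drive_tool", "kwargs": {"linear": [[0,0,0],[0,0,0],[0,0,0],[0,0,0],[0,0,0]], "yaw": [-0.12,-0.24,-0.36,-0.48,-0.6]}}

```text
t: 14.18
tcp_pos: [568.1, -8.9, 159.2]
tool_rot: [-0.483, -3.104, 0.0]
force: [-0.2, -0.4, 0.5]
width: 0.821
```

{"fn": "drive_tool", "kwargs": {"linear": [[0,0,0],[0,0,0],[0,0,0],[0,0,0],[0,0,0]], "yaw": [-0.12,-0.24,-0.36,-0.48,-0.6]}}

```text
t: 14.6
tcp_pos: [568.2, -8.9, 159.3]
tool_rot: [0.456, -3.108, 0.0]
force: [-0.5, 0.5, -1.0]
width: 0.818
```

{"fn": "drive_tool", "kwargs": {"linear": [[0,0,0],[0,0,0],[0,0,0],[0,0,0],[0,0,0]], "yaw": [-0.12,-0.14,-0.14,-0.14,-0.14]}}

```text
t: 15.02
tcp_pos: [568.1, -8.7, 159.2]
tool_rot: [0.66, -3.071, 0.0]
force: [0.9, 0.0, -0.9]
width: 0.819
```

{"fn": "drive_tool", "kwargs": {"linear": [[0,0,0],[0,0,0],[0,0,0],[0,0,0],[0,0,0]], "yaw": [0,0,0,0,0], "gripper": 0}}

```text
t: 15.43
tcp_pos: [568.3, -8.9, 159.4]
tool_rot: [-0.662, 3.071, -0.001]
force: [-1.0, -0.7, -1.0]
width: 0.147
```

{"fn": "drive_tool", "kwargs": {"linear": [[0,0,0],[0,0,0],[0,0,0],[0,0,0],[0,0,0]], "yaw": [0,0,0,0,0]}}

```text
t: 15.85
tcp_pos: [568.3, -8.9, 159.4]
tool_rot: [-0.662, 3.071, -0.001]
force: [0.4, -2.3, 2.0]
width: 0.147
```

```bash
python3 a.py
```

```text
tcp [568.3  -8.9 159.4] R [[-0.911, -0.412, 0.0], [-0.412, 0.911, -0.0], [-0.0, -0.0, -1.0]] t 15.85 w 12.6 F [ 0.4 -2.3  2. ]
-0.44027586723933915 [-0.44  0.01  0.06]
phi -2.7167316544576106
```

{"fn": "drive_tool", "kwargs": {"linear": [[0,0,0],[0,0,0],[0,0,0],[0,0,0],[0,0,0]], "yaw": [0.12,0.24,0.36,0.48,0.6]}}

```text
t: 16.27
tcp_pos: [568.3, -8.4, 159.4]
tool_rot: [0.283, 3.129, 0.001]
force: [0.2, -0.2, 1.1]
width: 0.152
```

{"fn": "drive_tool", "kwargs": {"linear": [[0,0,0],[0,0,0],[0,0,0],[0,0,0],[0,0,0]], "yaw": [0.12,0.24,0.36,0.48,0.6]}}

```text
t: 16.68
tcp_pos: [568.7, -7.9, 159.4]
tool_rot: [1.195, 2.905, 0.003]
force: [1.6, 1.0, 0.4]
width: 0.146
```

{"fn": "drive_tool", "kwargs": {"linear": [[0,0,0],[0,0,0],[0,0,0],[0,0,0],[0,0,0]], "yaw": [0.08,0.08,0.08,0.08,0.08]}}

```text
t: 17.1
tcp_pos: [568.7, -8.0, 159.4]
tool_rot: [1.3, 2.86, 0.002]
force: [3.2, 3.5, 0.7]
width: 0.148
```

```bash
python3 a.py
```

```text
tcp [568.7  -8.  159.4] R [[-0.658, 0.753, 0.001], [0.753, 0.658, 0.001], [0.0, 0.002, -1.0]] t 17.1 w 12.6 F [3.2 3.5 0.7]
0.8383413223938424 [ 0.8  -0.66  0.08]
phi 2.2883367744252383
```

{"fn": "drive_tool", "kwargs": {"linear": [[0,0,-5],[0,0,-15],[0,0,-30],[0,0,-50],[0,0,-75]], "yaw": [0,0,0,0,0]}}

```text
t: 17.52
tcp_pos: [566.3, -9.2, 233.7]
tool_rot: [-1.3, -2.856, 0.005]
force: [-0.5, 0.2, -0.2]
width: 0.147
```

```bash
python3 a.py; python3 -c "
from h import *
go([450,-370,235])
f=grab_frame('scene');cv2.imwrite('pics/s5.png',cv2.resize(f['image'][130:450,90:430],None,fx=2,fy=1.8))"
```

```text
tcp [566.3  -9.2 233.7] R [[-0.657, 0.754, -0.004], [0.754, 0.657, -0.001], [0.002, -0.004, -1.0]] t 17.52 w 12.6 F [-0.5  0.2 -0.2]
0.8390179909042715 [-0.03 -0.07  0.08]
phi 2.2870354140969202
tcp [566.3  -9.2 233.7] R [[-0.657, 0.754, -0.004], [0.754, 0.657, -0.001], [0.002, -0.004, -1.0]] t 17.52 w 12.6 F [-0.5  0.2 -0.2]
linear [-195.8 -324.6   -0.4]
```

View pics/s5.png

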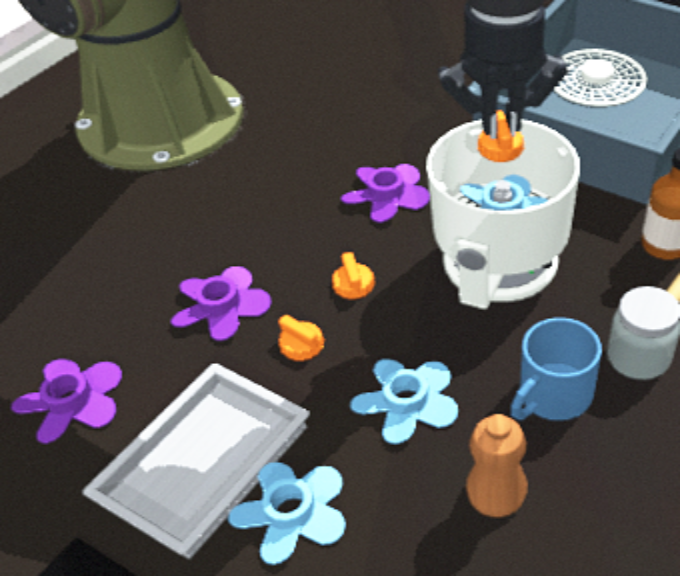

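The nut is off its thread and lifted clear. Now it goes to the dish.

{"fn": "drive_tool", "kwargs": {"linear": [[-17,-25,-8],[-39,-56,-8],[-62,-89,-8],[-85,-122,-8],[-108,-155,-8]], "yaw": [0.1,0.2,0.3,0.4,0.5]}}

```text
t: 17.98
tcp_pos: [520.6, -193.6, 242.4]
tool_rot: [-1.974, -2.444, 0.002]
force: [0.3, -0.7, -0.9]
width: 0.149
```

```bash
python3 a.py; python3 -c "
from h import *
go([452,-478,150])
f=grab_frame('top');im=f['image'][235:315,425:530];cv2.imwrite('pics/d.png',cv2.resize(im,None,fx=7,fy=7))"
```

```text
tcp [ 520.6 -193.6  242.4] R [[-0.21, 0.978, -0.001], [0.978, 0.21, -0.001], [-0.001, -0.001, -1.0]] t 17.98 w 12.7 F [ 0.3 -0.7 -0.9]
1.0035077004008794 [-0.01 -0.1  -0.01]
phi 1.7827002835041401
tcp [ 520.6 -193.6  242.4] R [[-0.21, 0.978, -0.001], [0.978, 0.21, -0.001], [-0.001, -0.001, -1.0]] t 17.98 w 12.7 F [ 0.3 -0.7 -0.9]
linear [-263.5 -126.8   92.7]
```

View pics/d.png

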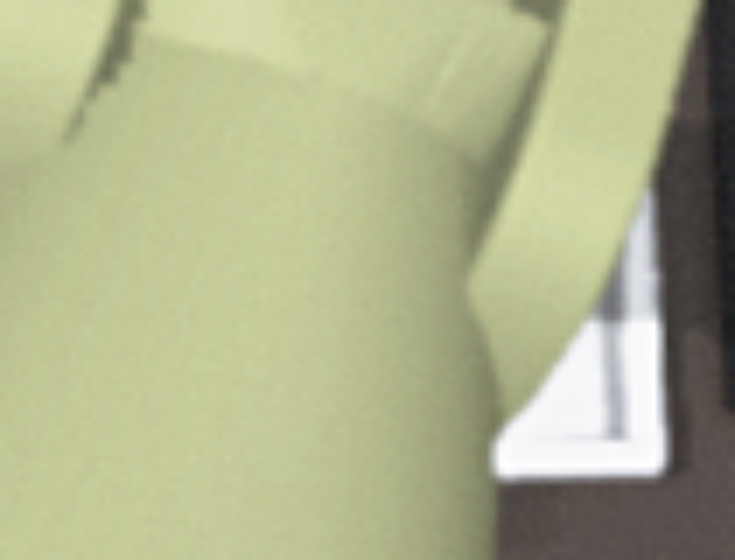

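```bash
python3 -c "
from h import *
f=grab_frame('top')
P=np.array([ray(f,u,v,30) for u,v in[(437.3,248.1),(517.7,247.3),(520,302.7),(439.2,303.5)]]);print(P.round(1),P.mean(0))
g=grab_frame('scene')
P=np.array([ray(g,u,v,30) for u,v in[(133.5,402),(198,333.5),(244.5,362),(184,437.5)]]);print(P.round(1),P.mean(0))
"
```

```text
[[ 520.9 -328.1   30. ]
 [ 519.8 -522.6   30. ]
 [ 387.1 -521.4   30. ]
 [ 388.6 -327.8   30. ]] [ 454.11167925 -424.96558602   30.        ]
[[ 394.3 -511.3   30. ]
 [ 398.2 -328.1   30. ]
 [ 526.6 -331.9   30. ]
 [ 525.8 -513.1   30. ]] [ 461.24627451 -421.12912408   30.        ]
```

{"fn": "drive_tool", "kwargs": {"linear": [[-36,-18,0],[-72,-36,0],[-108,-54,0],[-144,-72,0],[-180,-90,0]], "yaw": [0.1,0.21,0.21,0.21,0.21]}}

```text
t: 18.55
tcp_pos: [472.3, -387.4, 242.4]
tool_rot: [-2.211, -2.231, 0.0]
force: [0.1, 0.1, -0.5]
width: 0.151
```

```bash
python3 a.py; python3 -c "
from h import *
go([455,-475,80])"
```

```text
tcp [ 472.3 -387.4  242.4] R [[-0.009, 1.0, -0.001], [1.0, 0.009, 0.0], [0.0, -0.001, -1.0]] t 18.55 w 12.9 F [ 0.1  0.1 -0.5]
0.8751452671646146 [ 0.04 -0.11  0.03]
phi 1.579616519337317
tcp [ 472.3 -387.4  242.4] R [[-0.009, 1.0, -0.001], [1.0, 0.009, 0.0], [0.0, -0.001, -1.0]] t 18.55 w 12.9 F [ 0.1  0.1 -0.5]
linear [-87.5 -18.  162.4]
```

{"fn": "drive_tool", "kwargs": {"linear": [[-35,-7,10],[-70,-14,20],[-84,-17,55],[-84,-17,95],[-84,-17,130]], "yaw": [0,0,0,0,0]}}

```text
t: 18.97
tcp_pos: [456.0, -471.3, 110.4]
tool_rot: [-2.214, -2.228, 0.0]
force: [0.7, -0.1, -0.9]
width: 0.145
```

```bash
python3 a.py; python3 -c "
from h import *
go([455,-475,32])
f=grab_frame('scene');cv2.imwrite('pics/s6.png',cv2.resize(f['image'][250:450,90:340],None,fx=3,fy=3))"
```

```text
tcp [ 456.  -471.3  110.4] R [[-0.006, 1.0, -0.0], [1.0, 0.006, 0.0], [0.0, -0.0, -1.0]] t 18.97 w 12.4 F [ 0.7 -0.1 -0.9]
0.7627974931775521 [ 0.08 -0.01 -0.  ]
phi 1.577038715902462
tcp [ 456.  -471.3  110.4] R [[-0.006, 1.0, -0.0], [1.0, 0.006, 0.0], [0.0, -0.0, -1.0]] t 18.97 w 12.4 F [ 0.7 -0.1 -0.9]
linear [-3.7 -1.  78.4]
```

View pics/s6.png

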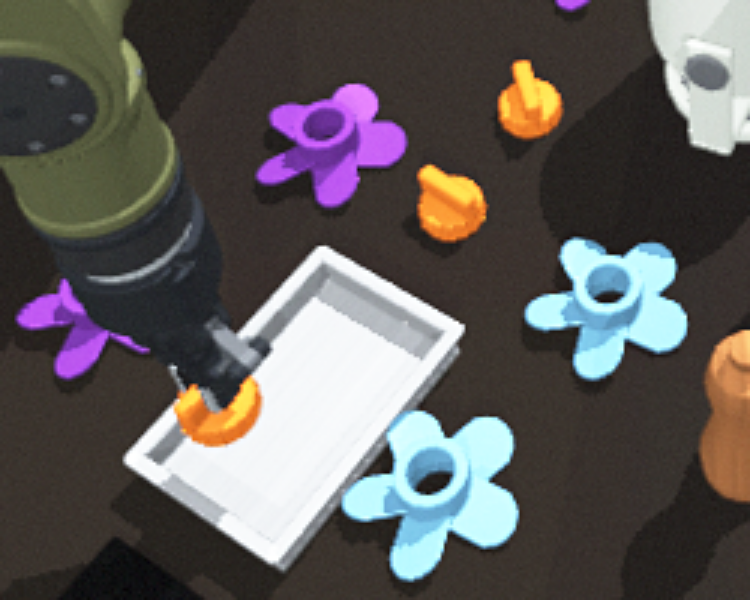

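{"fn": "drive_tool", "kwargs": {"linear": [[-3,-1,20],[-3,-1,40],[-3,-1,60],[-3,-1,72],[-3,-1,77]], "yaw": [0,0,0,0,0]}}

```text
t: 19.43
tcp_pos: [454.9, -472.4, 33.9]
tool_rot: [-2.211, -2.228, 0.0]
force: [0.5, -0.1, -0.6]
width: 0.144
```

{"fn": "drive_tool", "kwargs": {"linear": [[0,0,0],[0,0,0],[0,0,0],[0,0,0],[0,0,0]], "yaw": [0,0,0,0,0], "gripper": 36}}

```text
t: 19.85
tcp_pos: [455.8, -474.7, 36.5]
tool_rot: [2.214, 2.227, -0.0]
force: [0.6, -0.1, 0.4]
width: 0.424
```

{"fn": "drive_tool", "kwargs": {"linear": [[0,0,-35],[0,0,-75],[0,0,-115],[0,0,-155],[0,0,-195]], "yaw": [0,0,0,0,0]}}

```text
t: 20.27
tcp_pos: [455.0, -473.9, 233.0]
tool_rot: [2.214, 2.227, -0.0]
force: [2.2, -1.0, -0.0]
width: 0.421
```

```bash
python3 a.py; python3 -c "
from h import *
go([568.5,-9,255])
f=grab_frame('scene');cv2.imwrite('pics/s7.png',cv2.resize(f['image'][250:450,90:340],None,fx=3,fy=3))"
```

```text
tcp [ 455.  -473.9  233. ] R [[-0.006, 1.0, 0.001], [1.0, 0.006, -0.001], [-0.001, 0.001, -1.0]] t 20.27 w 35.9 F [ 2.2 -1.  -0. ]
0.7592781731529582 [-0.02 -0.09 -0.05]
phi 1.576506608615307
tcp [ 455.  -473.9  233. ] R [[-0.006, 1.0, 0.001], [1.0, 0.006, -0.001], [-0.001, 0.001, -1.0]] t 20.27 w 35.9 F [ 2.2 -1.  -0. ]
linear [464.3 116.2 -22.2]
```

View pics/s7.png

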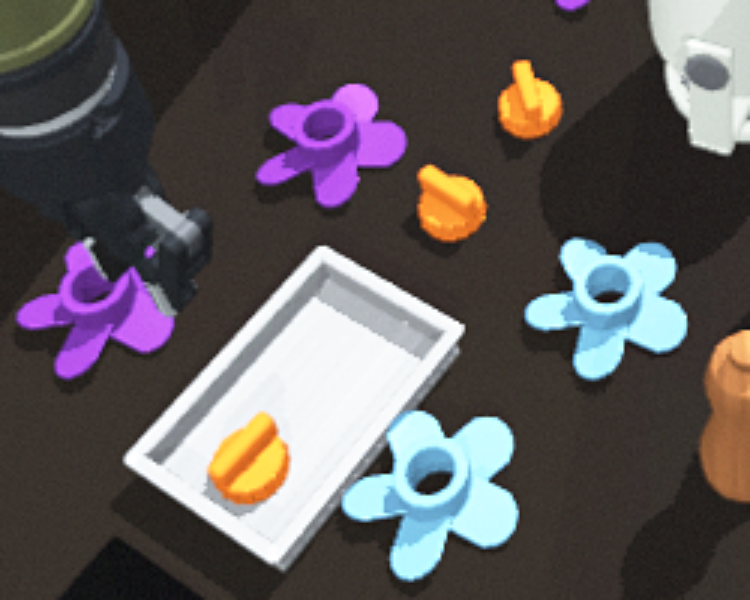

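nut_a is upright in the dish. Now back to the fan for blade_a.

{"fn": "drive_tool", "kwargs": {"linear": [[36,9,-22],[75,19,-40],[115,29,-40],[155,39,-40],[195,49,-40]], "yaw": [0,0,0,0,0], "gripper": 76}}

```text
t: 20.73
tcp_pos: [502.9, -279.7, 271.4]
tool_rot: [2.215, 2.225, 0.001]
force: [0.4, -0.3, 0.1]
width: 0.889
```

{"fn": "drive_tool", "kwargs": {"linear": [[40,10,0],[80,20,0],[120,30,0],[160,40,0],[200,50,0]], "yaw": [0,0,0,0,0]}}

```text
t: 21.15
tcp_pos: [551.6, -78.8, 270.9]
tool_rot: [2.214, 2.227, 0.001]
force: [0.9, -0.1, -0.2]
width: 0.889
```

{"fn": "drive_tool", "kwargs": {"linear": [[30,7,0],[60,15,0],[66,16,0],[66,16,0],[66,16,0]], "yaw": [0,0,0,0,0]}}

```text
t: 21.57
tcp_pos: [566.9, -14.9, 270.5]
tool_rot: [2.214, 2.228, -0.001]
force: [-0.7, -0.9, -0.5]
width: 0.89
```

{"fn": "drive_tool", "kwargs": {"linear": [[0,0,0],[0,0,0],[0,0,0],[0,0,0],[0,0,0]], "yaw": [0,0,0,0,0]}}

```text
t: 21.98
tcp_pos: [566.9, -15.4, 270.3]
tool_rot: [2.216, 2.227, -0.0]
force: [-0.1, 0.1, -0.9]
width: 0.892
```

```bash
python3 a.py; python3 -c "
from h import *
go([569,-9,116])"
```

```text
tcp [566.9 -15.4 270.3] R [[-0.005, 1.0, 0.0], [1.0, 0.005, -0.0], [-0.0, 0.0, -1.0]] t 21.98 w 76.2 F [-0.1  0.1 -0.9]
1.5390952921314267 [-0.09 -0.02 -0.05]
phi 1.5754053379020738
tcp [566.9 -15.4 270.3] R [[-0.005, 1.0, 0.0], [1.0, 0.005, -0.0], [-0.0, 0.0, -1.0]] t 21.98 w 76.2 F [-0.1  0.1 -0.9]
linear [  6.4   2.1 154.3]
```

{"fn": "drive_tool", "kwargs": {"linear": [[6,2,10],[6.5,2,40],[6.5,2,70],[6.5,2,95],[6.5,2,110]], "yaw": [0,0,0,0,0]}}

```text
t: 22.4
tcp_pos: [567.1, -7.7, 156.5]
tool_rot: [-2.213, -2.226, 0.004]
force: [0.9, 1.0, -0.6]
width: 0.887
```

{"fn": "drive_tool", "kwargs": {"linear": [[0,0,15],[0,0,28],[0,0,38],[0,0,42],[0,0,42]], "yaw": [0,0,0,0,0]}}

```text
t: 22.82
tcp_pos: [568.1, -7.9, 117.0]
tool_rot: [-2.214, -2.227, 0.002]
force: [-0.6, 0.6, -0.1]
width: 0.892
```

{"fn": "drive_tool", "kwargs": {"linear": [[0,0,0],[0,0,0],[0,0,0],[0,0,0],[0,0,0]], "yaw": [0,0,0,0,0], "gripper": 30, "newtons": 50}}

```text
t: 23.23
tcp_pos: [570.1, -8.1, 119.7]
tool_rot: [2.214, 2.227, 0.003]
force: [-0.6, 0.1, 6.3]
width: 0.546
```

{"fn": "drive_tool", "kwargs": {"linear": [[0,0,0],[0,0,0],[0,0,0],[0,0,0],[0,0,0]], "yaw": [0,0,0,0,0]}}

```text
t: 23.65
tcp_pos: [570.1, -8.1, 119.7]
tool_rot: [2.214, 2.227, 0.003]
force: [-0.6, 0.1, 5.9]
width: 0.545
```

{"fn": "drive_tool", "kwargs": {"linear": [[0,0,-8],[0,0,-22],[0,0,-40],[0,0,-65],[0,0,-95]], "yaw": [0,0,0,0,0]}}

```text
t: 24.07
tcp_pos: [567.6, -8.2, 213.3]
tool_rot: [-2.214, -2.226, 0.003]
force: [0.8, 0.2, -0.3]
width: 0.55
```

{"fn": "drive_tool", "kwargs": {"linear": [[0,0,-20],[0,0,-40],[0,0,-55],[0,0,-65],[0,0,-65]], "yaw": [0,0,0,0,0]}}

```text
t: 24.48
tcp_pos: [570.0, -8.2, 280.9]
tool_rot: [2.213, 2.226, 0.004]
force: [0.4, -0.6, -0.3]
width: 0.553
```

```bash
python3 a.py; python3 -c "
from h import *
go([482,241,275])
f=grab_frame('scene');cv2.imwrite('pics/s8.png',cv2.resize(f['image'][100:330,230:460],None,fx=2.5,fy=2.5))"
```

```text
tcp [570.   -8.2 280.9] R [[-0.006, 1.0, 0.004], [1.0, 0.006, -0.0], [-0.0, 0.004, -1.0]] t 24.48 w 47.3 F [ 0.4 -0.6 -0.3]
1.550717958243868 [ 0.02 -0.05 -0.01]
phi 1.5765786557536388
tcp [570.   -8.2 280.9] R [[-0.006, 1.0, 0.004], [1.0, 0.006, -0.0], [-0.0, 0.004, -1.0]] t 24.48 w 47.3 F [ 0.4 -0.6 -0.3]
linear [249.7 -86.6   5.5]
```

View pics/s8.png

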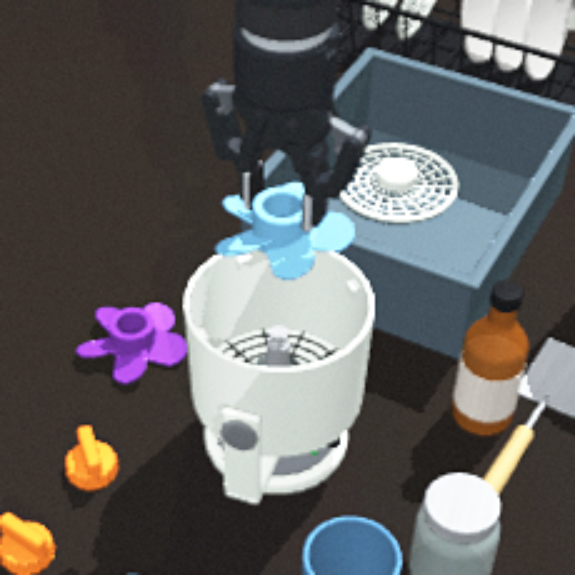

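{"fn": "drive_tool", "kwargs": {"linear": [[36,-12,0],[74,-24,0],[112,-37,0],[150,-50,0],[188,-63,0]], "yaw": [0,0,0,0,0]}}

```text
t: 24.95
tcp_pos: [503.3, 180.6, 276.7]
tool_rot: [-2.215, -2.226, 0.003]
force: [1.7, -0.0, -0.4]
width: 0.547
```

{"fn": "drive_tool", "kwargs": {"linear": [[36,-12,0],[62,-20,10],[66,-20,50],[66,-20,90],[66,-20,130]], "yaw": [0,0,0,0,0]}}

```text
t: 25.37
tcp_pos: [483.5, 246.1, 145.9]
tool_rot: [2.213, 2.23, -0.0]
force: [0.5, -0.6, -0.8]
width: 0.547
```

```bash
python3 a.py; python3 -c "
from h import *
go([487,246,36])
f=grab_frame('top');cv2.imwrite('pics/t8.png',cv2.resize(f['image'][150:330,50:370],None,fx=2.5,fy=2.5,interpolation=2))"
```

```text
tcp [483.5 246.1 145.9] R [[-0.008, 1.0, -0.0], [1.0, 0.008, -0.0], [-0.0, -0.0, -1.0]] t 25.37 w 46.7 F [ 0.5 -0.6 -0.8]
2.03381493339925 [ 0.02 -0.03 -0.01]
phi 1.5786051267965595
tcp [483.5 246.1 145.9] R [[-0.008, 1.0, -0.0], [1.0, 0.008, -0.0], [-0.0, -0.0, -1.0]] t 25.37 w 46.7 F [ 0.5 -0.6 -0.8]
linear [-1.000e-01  3.500e+00  1.099e+02]
```

View pics/t8.png

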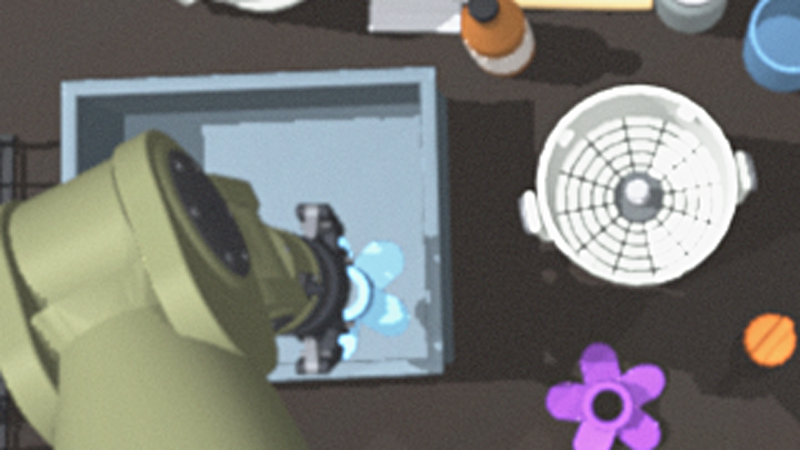

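{"fn": "drive_tool", "kwargs": {"linear": [[0,4,30],[0,5,60],[0,5,90],[0,5,107],[0,5,111]], "yaw": [0,0,0,0,0]}}

```text
t: 25.83
tcp_pos: [486.4, 243.7, 33.7]
tool_rot: [-2.214, -2.226, 0.011]
force: [-1.6, -0.5, -0.0]
width: 0.549
```

{"fn": "drive_tool", "kwargs": {"linear": [[0,0,0],[0,0,0],[0,0,0],[0,0,0],[0,0,0]], "yaw": [0,0,0,0,0], "gripper": 62}}

```text
t: 26.25
tcp_pos: [490.6, 245.9, 38.7]
tool_rot: [2.214, 2.227, 0.004]
force: [0.4, -0.4, 0.4]
width: 0.725
```

{"fn": "drive_tool", "kwargs": {"linear": [[0,0,-30],[0,0,-70],[0,0,-110],[0,0,-150],[0,0,-190]], "yaw": [0,0,0,0,0]}}

```text
t: 26.67
tcp_pos: [489.3, 245.3, 230.2]
tool_rot: [2.215, 2.228, 0.002]
force: [1.0, 0.1, 0.0]
width: 0.728
```

{"fn": "drive_tool", "kwargs": {"linear": [[-10,0,-36],[-48,0,-50],[-88,0,-50],[-128,0,-50],[-168,0,-50]], "yaw": [0,0,0,0,0]}}

```text
t: 27.08
tcp_pos: [490.6, 76.1, 278.8]
tool_rot: [2.212, 2.228, 0.003]
force: [0.7, -1.0, -1.0]
width: 0.728
```

```bash
python3 a.py; python3 -c "
from h import *
go([435,-135,270])
f=grab_frame('top');cv2.imwrite('pics/t9.png',f['image'])
f=grab_frame('scene');cv2.imwrite('pics/s9.png',f['image'])"
```

```text
tcp [490.6  76.1 278.8] R [[-0.007, 1.0, 0.003], [1.0, 0.007, 0.0], [0.0, 0.003, -1.0]] t 27.08 w 62.1 F [ 0.7 -1.  -1. ]
1.7177555169444991 [-0.03 -0.04 -0.03]
phi 1.5778488127017731
tcp [490.6  76.1 278.8] R [[-0.007, 1.0, 0.003], [1.0, 0.007, 0.0], [0.0, 0.003, -1.0]] t 27.08 w 62.1 F [ 0.7 -1.  -1. ]
linear [-210.7  -57.1    8.6]
```

View pics/t9.png

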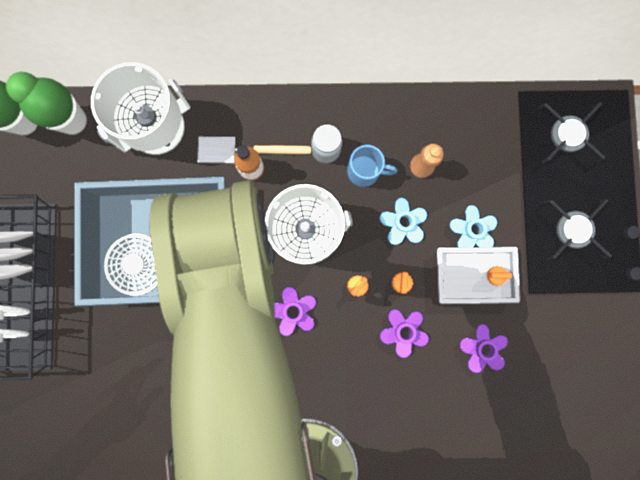

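View pics/s9.png

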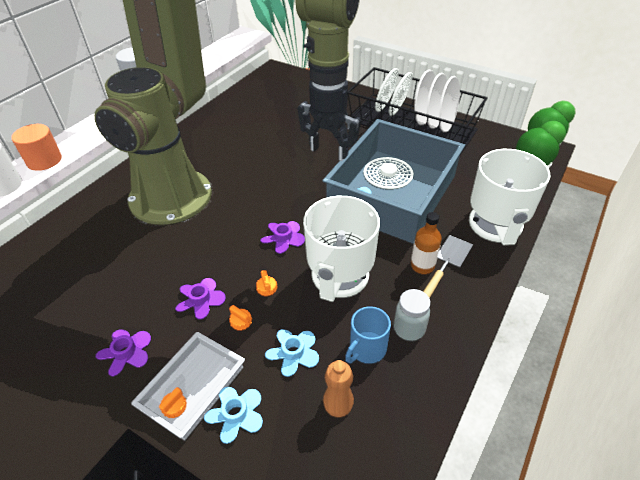

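```bash
python3 -c "
from h import *
f=grab_frame('top');g=grab_frame('scene')
t=lambda F,u,v,w:cv2.resize(F['image'][v:v+w,u:u+w],(400,300),interpolation=2)
cv2.imwrite('pics/nn.png',np.vstack([np.hstack([t(f,343,270,30),t(f,388,267,30)]),np.hstack([t(g,248,263,36),t(g,222,300,36)])]))
"
```

```text
(no output)
```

View pics/nn.png

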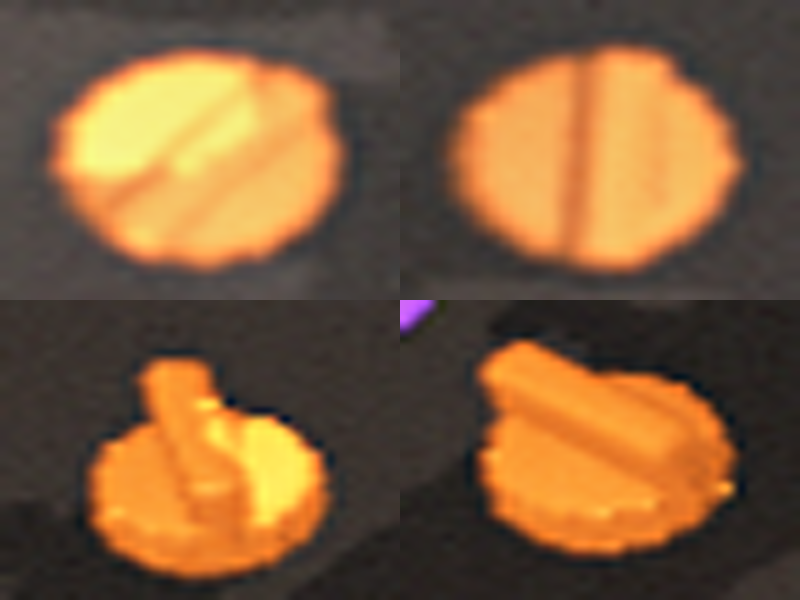

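```bash
python3 -c "
from h import *
f=grab_frame('top');g=grab_frame('scene')
for F,a,b in[(f,(365.9,278.5),(353.5,293.5)),(g,(263.8,270.8),(267.4,285.2)),(f,(405.6,272.5),(404.1,293.2)),(g,(231.5,306.6),(246.8,316.2))]:
  A,B=ray(F,*a,40),ray(F,*b,40);d=A-B;print(A.round(1),B.round(1),((A+B)/2).round(1),np.linalg.norm(d),np.arctan2(d[1],d[0]))
python3=0
"; python3 a.py
```

```text
[ 450.8 -153.3   40. ] [ 416.  -123.1   40. ] [ 433.4 -138.2   40. ] 46.112679993905104 -0.7142543383397197
[ 422.5 -118.4   40. ] [ 455.3 -149.7   40. ] [ 438.9 -134.    40. ] 45.30290708030498 2.3805714656578476
[ 463.4 -248.    40. ] [ 414.6 -242.9   40. ] [ 439.  -245.5   40. ] 49.07026768067876 -0.10409667098202711
[ 421.7 -240.    40. ] [ 466.9 -243.4   40. ] [ 444.3 -241.7   40. ] 45.25232612184021 3.068298860516707
tcp [490.6  78.2 277.7] R [[-0.006, 1.0, 0.001], [1.0, 0.006, 0.001], [0.001, 0.001, -1.0]] t 27.38 w 62.0 F [0.  0.1 0.3]
1.7221824758474944 [ 0.04  0.03 -0.01]
phi 1.577120993868883
```

{"fn": "drive_tool", "kwargs": {"linear": [[-36,-9,0],[-75,-19,0],[-115,-29,0],[-155,-40,0],[-190,-49,0]], "yaw": [-0.12,-0.24,-0.36,-0.48,-0.6], "gripper": 45}}

```text
t: 27.8
tcp_pos: [447.0, -96.6, 277.4]
tool_rot: [1.519, 2.75, 0.0]
force: [0.4, 0.0, -0.3]
width: 0.523
```

```bash
python3 a.py; python3 -c "
from h import *
go([435,-136,100])"
```

```text
tcp [447.  -96.6 277.4] R [[-0.532, 0.847, 0.0], [0.847, 0.532, 0.0], [-0.0, 0.0, -1.0]] t 27.8 w 44.7 F [ 0.4  0.  -0.3]
0.7966341199451363 [0.04 0.01 0.01]
phi 2.13187309413607
tcp [447.  -96.6 277.4] R [[-0.532, 0.847, 0.0], [0.847, 0.532, 0.0], [-0.0, 0.0, -1.0]] t 27.8 w 44.7 F [ 0.4  0.  -0.3]
linear [-27.  -31.1 177.4]
```

{"fn": "drive_tool", "kwargs": {"linear": [[-17,-18,20],[-17,-18,55],[-17,-18,95],[-17,-18,130],[-17,-18,160]], "yaw": [-0.11,-0.22,-0.23,-0.23,-0.23]}}

```text
t: 28.22
tcp_pos: [440.3, -119.3, 115.2]
tool_rot: [-1.203, -2.901, -0.0]
force: [0.5, 0.2, -0.8]
width: 0.527
```

{"fn": "drive_tool", "kwargs": {"linear": [[0,0,10],[0,0,15],[0,0,15],[0,0,15],[0,0,15]], "yaw": [0,0,0,0,0]}}

```text
t: 28.63
tcp_pos: [442.4, -120.9, 104.2]
tool_rot: [1.205, 2.898, 0.001]
force: [0.2, -0.2, 0.1]
width: 0.529
```

```bash
python3 a.py; python3 -c "
from h import *
go([435,-136,24])
f=grab_frame('scene');cv2.imwrite('pics/s10.png',cv2.resize(f['image'][200:380,180:380],None,fx=3,fy=3))"
```

```text
tcp [ 442.4 -120.9  104.2] R [[-0.705, 0.709, 0.003], [0.709, 0.705, -0.001], [-0.003, 0.002, -1.0]] t 28.63 w 45.2 F [ 0.2 -0.2  0.1]
0.5211515219866684 [-0.03  0.02 -0.04]
phi 2.353727600125096
tcp [ 442.4 -120.9  104.2] R [[-0.705, 0.709, 0.003], [0.709, 0.705, -0.001], [-0.003, 0.002, -1.0]] t 28.63 w 45.2 F [ 0.2 -0.2  0.1]
linear [ -5.2 -16.1  80.2]
```

View pics/s10.png

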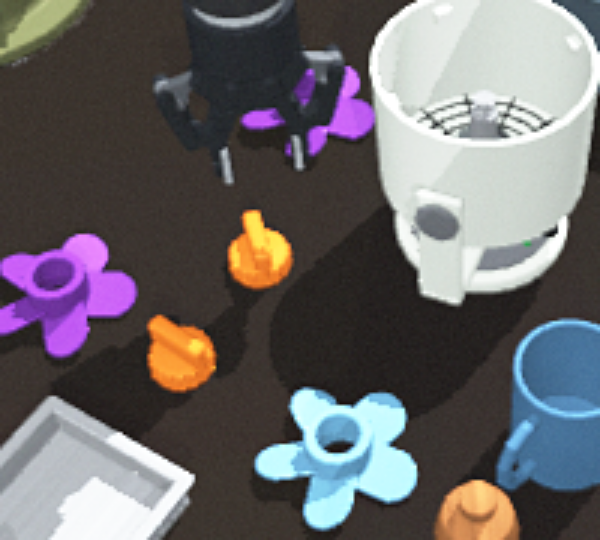

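{"fn": "drive_tool", "kwargs": {"linear": [[-5,-16,0],[-5,-16,30],[-5,-16,58],[-5,-16,74],[-5,-16,79]], "yaw": [-0.05,-0.05,-0.05,-0.05,-0.05]}}

```text
t: 29.1
tcp_pos: [431.8, -135.4, 22.1]
tool_rot: [-1.134, -2.928, 0.0]
force: [-0.6, 0.5, -0.2]
width: 0.526
```

{"fn": "drive_tool", "kwargs": {"linear": [[0,0,0],[0,0,0],[0,0,0],[0,0,0],[0,0,0]], "yaw": [0,0,0,0,0]}}

```text
t: 29.52
tcp_pos: [433.8, -135.8, 24.4]
tool_rot: [1.133, 2.928, 0.0]
force: [-0.2, 0.7, 0.3]
width: 0.535
```

```bash
python3 a.py; python3 -c "
from h import *
go([435,-136,24])
f=grab_frame('scene');cv2.imwrite('pics/s11.png',cv2.resize(f['image'][230:350,200:340],None,fx=4,fy=4))"
```

```text
tcp [ 433.8 -135.8   24.4] R [[-0.739, 0.673, 0.002], [0.673, 0.739, -0.001], [-0.002, 0.001, -1.0]] t 29.52 w 45.7 F [-0.2  0.7  0.3]
0.4350053064487247 [0.04 0.01 0.05]
phi 2.403120314585577
tcp [ 433.8 -135.8   24.4] R [[-0.739, 0.673, 0.002], [0.673, 0.739, -0.001], [-0.002, 0.001, -1.0]] t 29.52 w 45.7 F [-0.2  0.7  0.3]
linear [-1.   0.7  0.4]
```

View pics/s11.png

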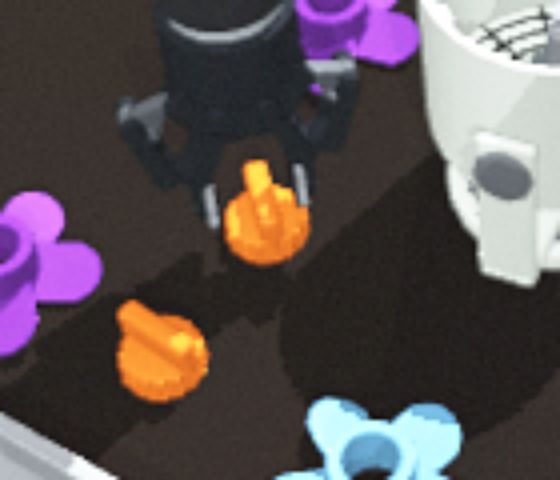

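{"fn": "drive_tool", "kwargs": {"linear": [[0,0,0],[0,0,0],[0,0,0],[0,0,0],[0,0,0]], "yaw": [0,0,0,0,0], "gripper": 0, "newtons": 50}}

```text
t: 29.98
tcp_pos: [433.2, -135.7, 23.7]
tool_rot: [1.134, 2.929, 0.0]
force: [-0.3, -0.3, 5.5]
width: 0.153
```

{"fn": "drive_tool", "kwargs": {"linear": [[0,0,0],[0,0,-15],[0,0,-40],[0,0,-80],[0,0,-110]], "yaw": [0,0,0,0,0]}}

```text
t: 30.4
tcp_pos: [432.2, -135.4, 134.8]
tool_rot: [-1.134, -2.929, 0.0]
force: [1.4, -0.4, 0.3]
width: 0.145
```

```bash
python3 a.py; python3 -c "
from h import *
go([455,-420,130])"
```

```text
tcp [ 432.2 -135.4  134.8] R [[-0.739, 0.673, -0.001], [0.673, 0.739, 0.0], [0.001, -0.0, -1.0]] t 30.4 w 12.3 F [ 1.4 -0.4  0.3]
0.4350339667167308 [ 0.02 -0.14 -0.03]
phi 2.402969667686608
tcp [ 432.2 -135.4  134.8] R [[-0.739, 0.673, -0.001], [0.673, 0.739, 0.0], [0.001, -0.0, -1.0]] t 30.4 w 12.3 F [ 1.4 -0.4  0.3]
linear [-208.4 -195.1    4.7]
```

{"fn": "drive_tool", "kwargs": {"linear": [[-25,-23,0],[-53,-49,0],[-81,-75,0],[-109,-102,0],[-137,-128,0]], "yaw": [0.1,0.22,0.34,0.46,0.58]}}

```text
t: 30.82
tcp_pos: [447.5, -324.1, 133.1]
tool_rot: [-1.931, -2.477, 0.0]
force: [0.8, 1.0, 0.2]
width: 0.151
```

```bash
python3 a.py; python3 -c "
from h import *
go([455,-420,130])"
```

```text
tcp [ 447.5 -324.1  133.1] R [[-0.244, 0.97, -0.0], [0.97, 0.244, 0.0], [0.0, -0.0, -1.0]] t 30.82 w 12.9 F [0.8 1.  0.2]
0.6975531125078751 [ 0.06 -0.03 -0.04]
phi 1.817229885826274
tcp [ 447.5 -324.1  133.1] R [[-0.244, 0.97, -0.0], [0.97, 0.244, 0.0], [0.0, -0.0, -1.0]] t 30.82 w 12.9 F [0.8 1.  0.2]
linear [-94.8 -16.2   3.1]
```

{"fn": "drive_tool", "kwargs": {"linear": [[-32,-12,0],[-66,-25,0],[-91,-35,0],[-91,-35,20],[-91,-35,40]], "yaw": [0.1,0.2,0.24,0.24,0.24]}}

```text
t: 31.23
tcp_pos: [437.0, -422.1, 93.3]
tool_rot: [2.209, 2.23, -0.0]
force: [-1.0, 1.2, -1.6]
width: 0.15
```

{"fn": "drive_tool", "kwargs": {"linear": [[0,0,0],[0,0,0],[0,0,0],[0,0,0],[0,0,0]], "yaw": [0,0,0,0,0]}}

```text
t: 31.65
tcp_pos: [437.6, -419.6, 94.7]
tool_rot: [2.206, 2.234, 0.0]
force: [0.3, -0.2, -1.0]
width: 0.147
```

```bash
python3 a.py; python3 -c "
from h import *
go([436,-421,32])"
```

```text
tcp [ 437.6 -419.6   94.7] R [[-0.013, 1.0, 0.002], [1.0, 0.013, -0.001], [-0.001, 0.001, -1.0]] t 31.65 w 12.5 F [ 0.3 -0.2 -1. ]
0.7935657686007155 [ 0.   -0.   -0.05]
phi 1.5836193998659804
tcp [ 437.6 -419.6   94.7] R [[-0.013, 1.0, 0.002], [1.0, 0.013, -0.001], [-0.001, 0.001, -1.0]] t 31.65 w 12.5 F [ 0.3 -0.2 -1. ]
linear [-1.3 -1.7 62.7]
```

{"fn": "drive_tool", "kwargs": {"linear": [[-1,-1,20],[-1,-1,40],[-1,-1,54],[-1,-1,61],[-1,-1,63]], "yaw": [0,0,0,0,0]}}

```text
t: 32.07
tcp_pos: [435.4, -419.7, 29.6]
tool_rot: [-2.207, -2.234, 0.0]
force: [-0.1, -0.4, -0.7]
width: 0.148
```

{"fn": "drive_tool", "kwargs": {"linear": [[0,0,0],[0,0,0],[0,0,0],[0,0,0],[0,0,0]], "yaw": [0,0,0,0,0], "gripper": 36}}

```text
t: 32.48
tcp_pos: [436.2, -420.7, 31.1]
tool_rot: [2.207, 2.234, -0.0]
force: [-0.8, 0.4, -0.0]
width: 0.425
```

{"fn": "drive_tool", "kwargs": {"linear": [[0,0,-30],[0,0,-65],[30,0,-90],[68,0,-90],[106,0,-90]], "yaw": [0,0,0,0,0]}}

```text
t: 32.9
tcp_pos: [435.9, -315.0, 122.8]
tool_rot: [2.206, 2.229, 0.002]
force: [1.0, 0.2, -0.7]
width: 0.42
```

```bash
python3 a.py; python3 -c "
from h import *
go([440.5,-243.5,100])
f=grab_frame('scene');cv2.imwrite('pics/s12.png',cv2.resize(f['image'][230:450,90:360],None,fx=2.7,fy=2.7))
for c in ('orange','blue'):
  for ce,s,m in blobs(f['image'],c): print(c,ce,s)"
```

```text
tcp [ 435.9 -315.   122.8] R [[-0.01, 1.0, 0.004], [1.0, 0.01, -0.003], [-0.003, 0.004, -1.0]] t 32.9 w 35.9 F [ 1.   0.2 -0.7]
0.9347382899987798 [0.06 0.05 0.03]
phi 1.581023036803546
tcp [ 435.9 -315.   122.8] R [[-0.01, 1.0, 0.004], [1.0, 0.01, -0.003], [-0.003, 0.004, -1.0]] t 32.9 w 35.9 F [ 1.   0.2 -0.7]
linear [71.5  5.2 22.6]
orange [429.8 237.9] [417, 229, 24, 17, 255]
orange [239.2 319.2] [229, 305, 23, 25, 343]
orange [179.  389.9] [160, 364, 36, 54, 826]
blue [396.3 178.7] [323, 119, 142, 96, 2554]
blue [368.6 334.7] [346, 306, 45, 57, 1944]
blue [294.8 355. ] [265, 329, 54, 48, 948]
blue [292.4 343.6] [285, 337, 16, 15, 160]
blue [230.3 418.9] [204, 387, 59, 57, 918]
blue [232.9 405.3] [225, 398, 18, 18, 178]
```

View pics/s12.png

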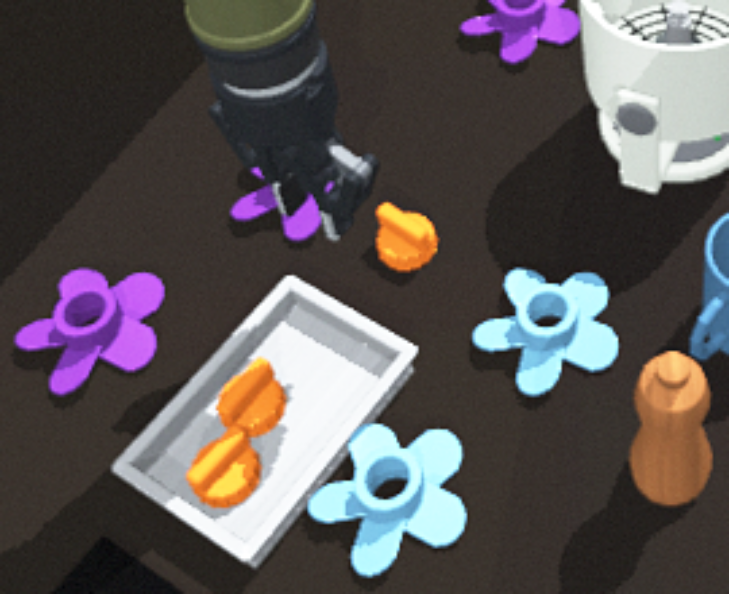

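{"fn": "drive_tool", "kwargs": {"linear": [[20,1,0],[40,3,0],[60,5,0],[70,5,0],[70,5,0]], "yaw": [-0.12,-0.24,-0.36,-0.48,-0.6], "gripper": 45}}

```text
t: 33.37
tcp_pos: [438.4, -242.3, 120.5]
tool_rot: [-1.437, -2.793, -0.001]
force: [0.1, 0.1, -0.5]
width: 0.526
```

{"fn": "drive_tool", "kwargs": {"linear": [[0,0,0],[0,0,0],[0,0,0],[0,0,0],[0,0,0]], "yaw": [-0.12,-0.24,-0.36,-0.48,-0.6]}}

```text
t: 33.78
tcp_pos: [438.7, -244.5, 120.6]
tool_rot: [0.551, 3.093, -0.0]
force: [0.3, -0.1, 0.2]
width: 0.531
```

{"fn": "drive_tool", "kwargs": {"linear": [[0,0,0],[0,0,0],[0,0,0],[0,0,0],[0,0,0]], "yaw": [-0.12,-0.24,-0.27,-0.27,-0.27]}}

```text
t: 34.2
tcp_pos: [438.7, -244.4, 120.5]
tool_rot: [0.141, 3.138, -0.0]
force: [-0.5, 0.3, -0.3]
width: 0.53
```

```bash
python3 a.py; python3 -c "
from h import *
go([440.5,-243.5,24])
f=grab_frame('scene');cv2.imwrite('pics/s13.png',cv2.resize(f['image'][230:350,180:320],None,fx=4,fy=4))"
```

```text
tcp [ 438.7 -244.4  120.5] R [[-0.996, 0.09, 0.0], [0.09, 0.996, -0.0], [-0.0, -0.0, -1.0]] t 34.2 w 45.3 F [-0.5  0.3 -0.3]
-0.4185112694193013 [-0.03  0.01  0.02]
phi 3.0517819390850436
tcp [ 438.7 -244.4  120.5] R [[-0.996, 0.09, 0.0], [0.09, 0.996, -0.0], [-0.0, -0.0, -1.0]] t 34.2 w 45.3 F [-0.5  0.3 -0.3]
linear [-1.7  1.1 96.5]
```

View pics/s13.png

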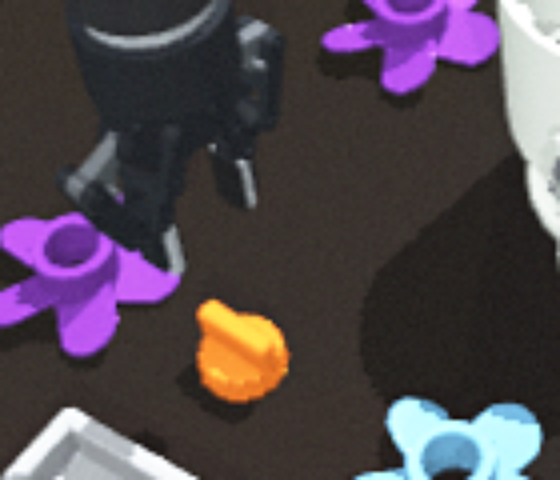

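{"fn": "drive_tool", "kwargs": {"linear": [[-2,1,30],[-2,1,60],[-2,1,82],[-2,1,93],[-2,1,96]], "yaw": [0,0,0,0,0]}}

```text
t: 34.67
tcp_pos: [438.9, -242.5, 22.1]
tool_rot: [-0.14, -3.135, -0.003]
force: [0.2, 0.4, -0.5]
width: 0.526
```

{"fn": "drive_tool", "kwargs": {"linear": [[0,0,0],[0,0,0],[0,0,0],[0,0,0],[0,0,0]], "yaw": [0,0,0,0,0], "gripper": 0}}

```text
t: 35.08
tcp_pos: [441.7, -244.0, 25.5]
tool_rot: [0.139, 3.136, -0.002]
force: [-0.1, 0.0, 5.0]
width: 0.145
```

{"fn": "drive_tool", "kwargs": {"linear": [[0,0,0],[0,0,-15],[0,0,-40],[0,0,-80],[0,0,-105]], "yaw": [0,0,0,0,0]}}

```text
t: 35.5
tcp_pos: [441.1, -243.7, 132.1]
tool_rot: [0.139, 3.137, -0.001]
force: [1.0, -1.0, -0.6]
width: 0.145
```

```bash
python3 a.py; python3 -c "
from h import *
go([470,-369,125])"
```

```text
tcp [ 441.1 -243.7  132.1] R [[-0.996, 0.088, 0.001], [0.088, 0.996, -0.001], [-0.001, -0.001, -1.0]] t 35.5 w 12.4 F [ 1.  -1.  -0.6]
-0.4161103833558168 [-0.06 -0.12  0.01]
phi 3.053008934379424
tcp [ 441.1 -243.7  132.1] R [[-0.996, 0.088, 0.001], [0.088, 0.996, -0.001], [-0.001, -0.001, -1.0]] t 35.5 w 12.4 F [ 1.  -1.  -0.6]
linear [ -39.9 -122.3    7.2]
```

{"fn": "drive_tool", "kwargs": {"linear": [[-10,-30,0],[-20,-60,0],[-30,-92,0],[-40,-122,0],[-40,-122,0]], "yaw": [0.1,0.22,0.34,0.46,0.58]}}

```text
t: 35.92
tcp_pos: [471.2, -374.0, 129.7]
tool_rot: [1.043, 2.96, -0.005]
force: [0.2, -0.3, 0.6]
width: 0.151
```

{"fn": "drive_tool", "kwargs": {"linear": [[0,0,0],[0,0,0],[0,0,0],[0,0,0],[0,0,0]], "yaw": [0.12,0.24,0.36,0.48,0.6]}}

```text
t: 36.33
tcp_pos: [469.6, -368.5, 129.3]
tool_rot: [-1.869, -2.525, -0.0]
force: [-0.0, -0.3, -0.1]
width: 0.145
```

{"fn": "drive_tool", "kwargs": {"linear": [[0,0,0],[0,0,0],[0,0,0],[0,0,0],[0,0,0]], "yaw": [0.12,0.24,0.3,0.3,0.3]}}

```text
t: 36.75
tcp_pos: [469.6, -368.5, 129.4]
tool_rot: [-2.217, -2.226, 0.0]
force: [-0.2, 0.0, 0.0]
width: 0.145
```

```bash
python3 a.py; python3 -c "
from h import *
go([470,-369,33])
f=grab_frame('scene');cv2.imwrite('pics/s14.png',cv2.resize(f['image'][290:450,90:290],None,fx=3.5,fy=3.5))"
```

```text
tcp [ 469.6 -368.5  129.4] R [[-0.004, 1.0, -0.0], [1.0, 0.004, 0.0], [0.0, -0.0, -1.0]] t 36.75 w 12.4 F [-0.2  0.   0. ]
0.9014806232127733 [ 0.06  0.01 -0.01]
phi 1.5748645907950862
tcp [ 469.6 -368.5  129.4] R [[-0.004, 1.0, -0.0], [1.0, 0.004, 0.0], [0.0, -0.0, -1.0]] t 36.75 w 12.4 F [-0.2  0.   0. ]
linear [-0.5  0.4 96.4]
```

View pics/s14.png

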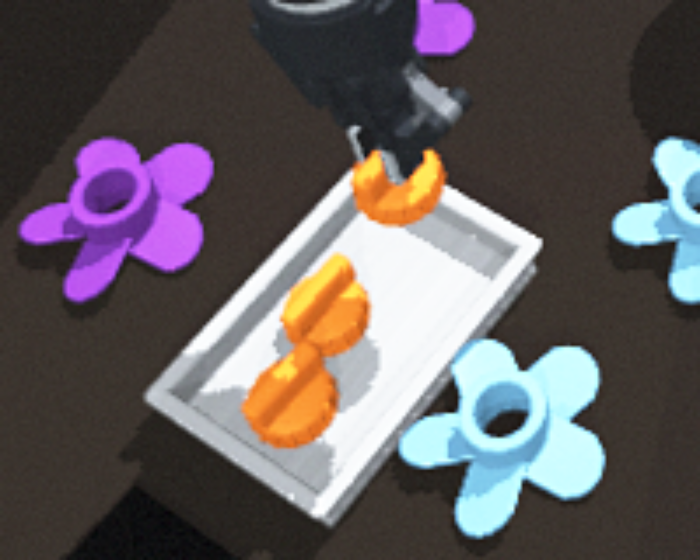

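{"fn": "drive_tool", "kwargs": {"linear": [[0,0,30],[0,0,60],[0,0,82],[0,0,92],[0,0,95]], "yaw": [0,0,0,0,0]}}

```text
t: 37.22
tcp_pos: [468.3, -367.4, 32.2]
tool_rot: [-2.215, -2.222, 0.001]
force: [0.0, -0.1, -1.6]
width: 0.148
```

{"fn": "drive_tool", "kwargs": {"linear": [[0,0,0],[0,0,0],[0,0,0],[0,0,0],[0,0,0]], "yaw": [0,0,0,0,0], "gripper": 36}}

```text
t: 37.63
tcp_pos: [470.5, -369.1, 35.5]
tool_rot: [2.217, 2.223, 0.0]
force: [-0.5, -0.0, -0.9]
width: 0.423
```

{"fn": "drive_tool", "kwargs": {"linear": [[0,0,-30],[0,0,-65],[0,0,-100],[0,0,-135],[0,0,-150]], "yaw": [0,0,0,0,0]}}

```text
t: 38.05
tcp_pos: [471.6, -370.0, 190.1]
tool_rot: [2.214, 2.219, 0.001]
force: [0.7, -1.4, -0.3]
width: 0.422
```

```bash
python3 a.py; python3 -c "
from h import *
go([567,-424,150])
f=grab_frame('scene');cv2.imwrite('pics/s15.png',cv2.resize(f['image'][230:450,90:360],None,fx=2.7,fy=2.7))
for c in ('orange','blue'):
  for ce,s,m in blobs(f['image'],c): print(c,ce,s)
f=grab_frame('top');cv2.imwrite('pics/t15.png',f['image'])"
```

```text
tcp [ 471.6 -370.   190.1] R [[-0.002, 1.0, 0.006], [1.0, 0.002, -0.004], [-0.004, 0.006, -1.0]] t 38.05 w 36.1 F [ 0.7 -1.4 -0.3]
0.9033078814645294 [ 0.03 -0.04 -0.01]
phi 1.5730515464552748
tcp [ 471.6 -370.   190.1] R [[-0.002, 1.0, 0.006], [1.0, 0.002, -0.004], [-0.004, 0.006, -1.0]] t 38.05 w 36.1 F [ 0.7 -1.4 -0.3]
linear [-54.1  95.   40.9]
orange [429.8 237.9] [418, 229, 23, 17, 256]
orange [212.3 368.2] [201, 353, 23, 26, 234]
orange [178.  393.9] [160, 365, 35, 53, 518]
blue [396.3 178.7] [323, 119, 142, 96, 2559]
blue [368.5 334.7] [346, 306, 45, 57, 1954]
blue [294.6 355. ] [265, 329, 54, 48, 956]
blue [292.4 343.6] [285, 337, 16, 15, 160]
blue [230.2 418.9] [204, 387, 59, 57, 915]
blue [232.8 405.2] [225, 398, 18, 18, 177]
```

View pics/s15.png

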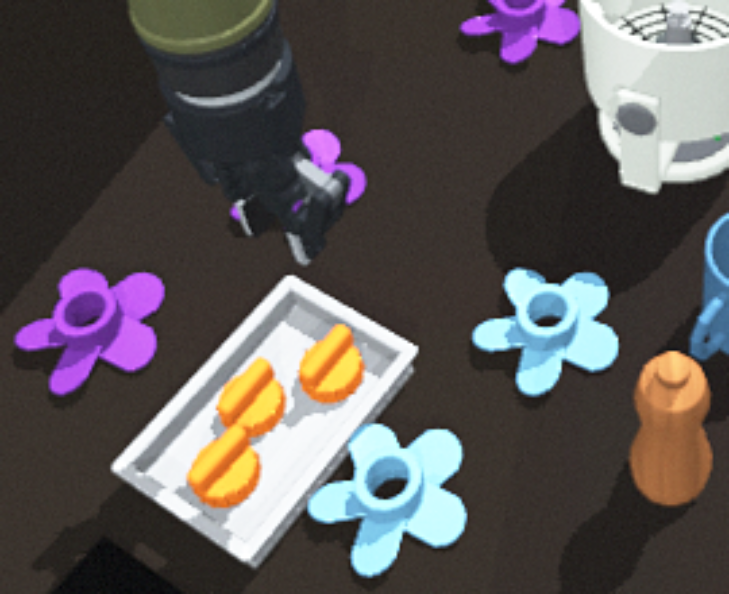

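View pics/t15.png

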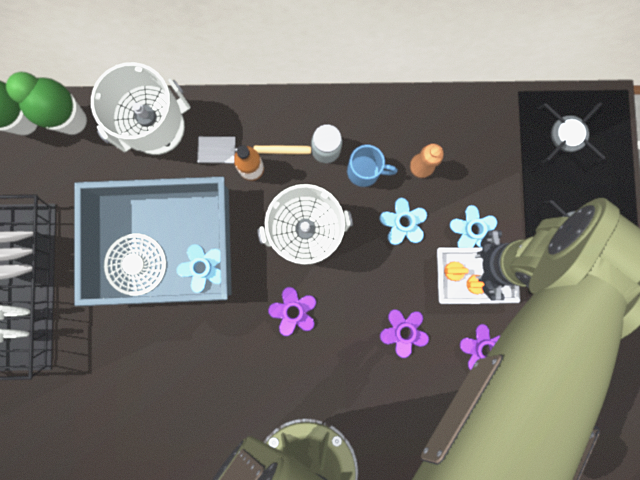

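{"fn": "drive_tool", "kwargs": {"linear": [[-15,28,0],[-30,56,0],[-45,80,0],[-54,94,0],[-54,95,0]], "yaw": [-0.12,-0.24,-0.36,-0.48,-0.6], "gripper": 76}}

```text
t: 38.57
tcp_pos: [566.8, -423.3, 182.0]
tool_rot: [-1.454, -2.784, -0.0]
force: [-1.1, 0.2, 0.7]
width: 0.891
```

{"fn": "drive_tool", "kwargs": {"linear": [[0,0,0],[0,0,0],[0,0,0],[0,0,0],[0,0,0]], "yaw": [-0.12,-0.24,-0.36,-0.48,-0.6]}}

```text
t: 38.98
tcp_pos: [564.3, -421.8, 182.7]
tool_rot: [-0.566, -3.088, -0.002]
force: [0.2, -0.1, -0.1]
width: 0.887
```

{"fn": "drive_tool", "kwargs": {"linear": [[0,0,0],[0,0,0],[0,0,0],[0,0,0],[0,0,0]], "yaw": [-0.12,-0.24,-0.36,-0.36,-0.36]}}

```text
t: 39.4
tcp_pos: [564.4, -421.9, 183.2]
tool_rot: [-0.019, -3.14, -0.001]
force: [0.7, 0.7, 0.2]
width: 0.891
```

```bash
python3 a.py; python3 -c "
from h import *
go([567,-424,20])
f=grab_frame('scene');cv2.imwrite('pics/s16.png',cv2.resize(f['image'][290:450,150:350],None,fx=3.5,fy=3.5))
for c in ('blue',):
  for ce,s,m in blobs(f['image'],c): print(c,ce,s)"
```

```text
tcp [ 564.4 -421.9  183.2] R [[-1.0, 0.012, -0.001], [0.012, 1.0, 0.001], [0.001, 0.001, -1.0]] t 39.4 w 76.1 F [0.7 0.7 0.2]
-0.6300767910127049 [ 0.   -0.02  0.02]
phi 3.129705050520208
tcp [ 564.4 -421.9  183.2] R [[-1.0, 0.012, -0.001], [0.012, 1.0, 0.001], [0.001, 0.001, -1.0]] t 39.4 w 76.1 F [0.7 0.7 0.2]
linear [ -2.8  -2.2 163.2]
blue [396.2 178.6] [323, 119, 142, 96, 2544]
blue [368.5 334.7] [346, 306, 45, 57, 1959]
blue [294.6 355.7] [265, 329, 54, 48, 829]
blue [292.3 343.6] [285, 338, 16, 14, 156]
blue [230.9 419.2] [203, 387, 60, 57, 860]
blue [232.9 405.2] [225, 398, 18, 18, 176]
```

View pics/s16.png

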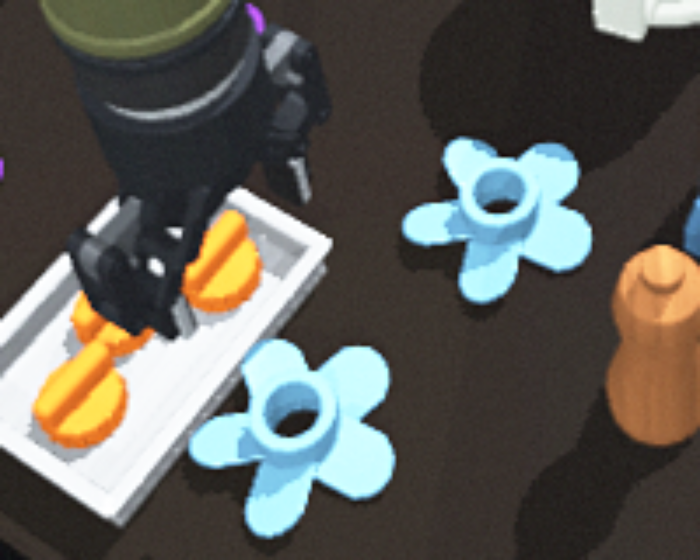

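{"fn": "drive_tool", "kwargs": {"linear": [[-3,-2,30],[-3,-2,65],[-3,-2,95],[-3,-2,115],[-3,-2,125]], "yaw": [0,0,0,0,0]}}

```text
t: 39.87
tcp_pos: [565.7, -422.7, 55.1]
tool_rot: [-0.017, -3.137, -0.005]
force: [-1.0, 0.4, -0.6]
width: 0.889
```

{"fn": "drive_tool", "kwargs": {"linear": [[0,0,15],[0,0,28],[0,0,35],[0,0,37],[0,0,37]], "yaw": [0,0,0,0,0]}}

```text
t: 40.28
tcp_pos: [567.8, -424.3, 22.2]
tool_rot: [-0.014, -3.141, -0.0]
force: [0.4, -0.4, -0.3]
width: 0.889
```

```bash
python3 a.py; python3 -c "
from h import *
go([567,-424,20])
f=grab_frame('scene');cv2.imwrite('pics/s17.png',cv2.resize(f['image'][290:450,150:350],None,fx=3.5,fy=3.5))"
```

```text
tcp [ 567.8 -424.3   22.2] R [[-1.0, 0.009, -0.0], [0.009, 1.0, 0.0], [0.0, 0.0, -1.0]] t 40.28 w 75.9 F [ 0.4 -0.4 -0.3]
-0.6326946161560956 [-0.04  0.03 -0.03]
phi 3.1325489880792055
tcp [ 567.8 -424.3   22.2] R [[-1.0, 0.009, -0.0], [0.009, 1.0, 0.0], [0.0, 0.0, -1.0]] t 40.28 w 75.9 F [ 0.4 -0.4 -0.3]
linear [0.8 0.2 2.2]
```

View pics/s17.png

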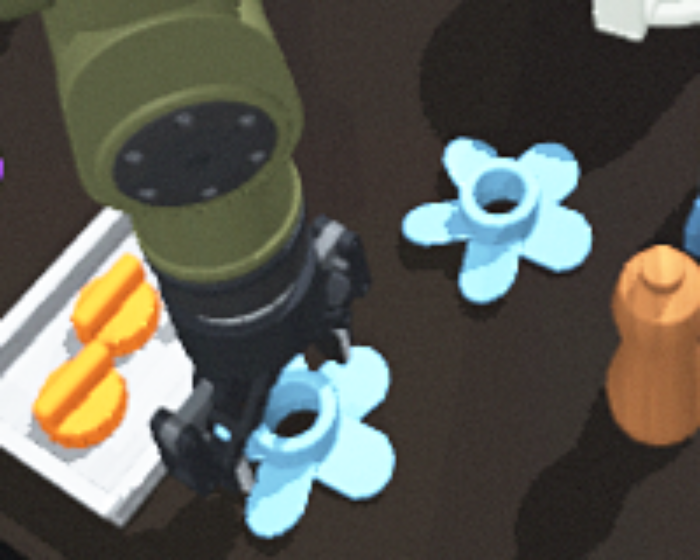

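{"fn": "drive_tool", "kwargs": {"linear": [[-2,0,1],[-2,0,1],[-2,0,1],[-2,0,1],[-2,0,1]], "yaw": [0,0,0,0,0], "gripper": 30, "newtons": 50}}

```text
t: 40.75
tcp_pos: [570.9, -425.0, 22.8]
tool_rot: [0.013, 3.139, -0.002]
force: [0.1, 0.3, 6.6]
width: 0.547
```

{"fn": "drive_tool", "kwargs": {"linear": [[0,0,0],[0,0,0],[0,0,0],[0,0,0],[0,0,0]], "yaw": [0,0,0,0,0]}}

```text
t: 41.17
tcp_pos: [570.9, -425.0, 22.8]
tool_rot: [0.013, 3.139, -0.002]
force: [0.6, -0.3, 5.7]
width: 0.548
```

{"fn": "drive_tool", "kwargs": {"linear": [[0,0,-10],[0,0,-30],[0,0,-65],[0,0,-105],[0,0,-145]], "yaw": [0,0,0,0,0]}}

```text
t: 41.58
tcp_pos: [568.8, -423.6, 167.3]
tool_rot: [-0.013, -3.14, -0.002]
force: [1.5, -0.5, -0.0]
width: 0.548
```

{"fn": "drive_tool", "kwargs": {"linear": [[0,0,-40],[0,0,-80],[0,0,-110],[0,0,-120],[0,0,-120]], "yaw": [0,0,0,0,0]}}

```text
t: 42.0
tcp_pos: [570.9, -425.2, 290.5]
tool_rot: [0.014, 3.137, -0.006]
force: [0.1, -1.0, -0.5]
width: 0.548
```

```bash
python3 a.py; python3 -c "
from h import *
go([604,246,285])
f=grab_frame('scene');cv2.imwrite('pics/s18.png',f['image'])"
```

```text
tcp [ 570.9 -425.2  290.5] R [[-1.0, 0.009, 0.005], [0.009, 1.0, -0.004], [-0.005, -0.004, -1.0]] t 42.0 w 46.8 F [ 0.1 -1.  -0.5]
-0.6314965530861351 [-0.02 -0.03  0.03]
phi 3.1329590970171064
tcp [ 570.9 -425.2  290.5] R [[-1.0, 0.009, 0.005], [0.009, 1.0, -0.004], [-0.005, -0.004, -1.0]] t 42.0 w 46.8 F [ 0.1 -1.  -0.5]
linear [-27.3 671.5   3.2]
```

View pics/s18.png

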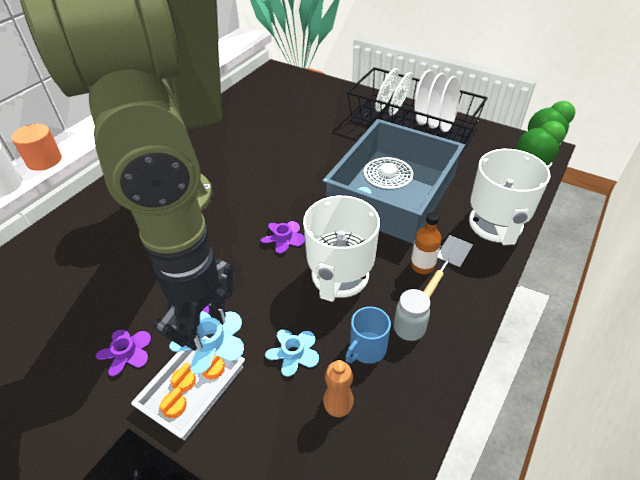

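{"fn": "drive_tool", "kwargs": {"linear": [[0,30,0],[0,70,0],[0,110,0],[0,150,0],[0,190,0]], "yaw": [0,0,0,0,0]}}

```text
t: 42.47
tcp_pos: [569.6, -232.2, 282.8]
tool_rot: [-0.015, -3.137, -0.003]
force: [0.6, 0.0, -0.2]
width: 0.545
```

{"fn": "drive_tool", "kwargs": {"linear": [[0,40,0],[0,80,0],[0,120,0],[0,160,0],[0,200,0]], "yaw": [0,0,0,0,0]}}

```text
t: 42.88
tcp_pos: [571.1, -32.4, 283.2]
tool_rot: [-0.014, -3.137, -0.0]
force: [0.3, 0.4, -0.7]
width: 0.548
```

{"fn": "drive_tool", "kwargs": {"linear": [[-6,40,0],[-12,80,0],[-18,120,0],[-24,160,0],[-30,200,0]], "yaw": [0,0,0,0,0]}}

```text
t: 43.3
tcp_pos: [603.3, 167.0, 283.1]
tool_rot: [-0.013, -3.137, 0.002]
force: [0.2, -0.5, -0.5]
width: 0.549
```

```bash
python3 a.py; python3 -c "
from h import *
go([604,246,285])"
```

```text
tcp [603.3 167.  283.1] R [[-1.0, 0.009, -0.005], [0.009, 1.0, -0.001], [0.005, -0.001, -1.0]] t 43.3 w 46.9 F [ 0.2 -0.5 -0.5]
0.27859610106611177 [ 0.02 -0.1   0.01]
phi 3.1330806575075076
tcp [603.3 167.  283.1] R [[-1.0, 0.009, -0.005], [0.009, 1.0, -0.001], [0.005, -0.001, -1.0]] t 43.3 w 46.9 F [ 0.2 -0.5 -0.5]
linear [-0. 79. -2.]
```

{"fn": "drive_tool", "kwargs": {"linear": [[-2,38,0],[-4,76,0],[-4,93,20],[-4,94,60],[-4,94,100]], "yaw": [0,0,0,0,0]}}

```text
t: 43.72
tcp_pos: [608.8, 261.1, 183.2]
tool_rot: [-0.009, -3.141, 0.0]
force: [1.0, 0.2, -2.0]
width: 0.548
```

{"fn": "drive_tool", "kwargs": {"linear": [[0,0,20],[0,0,40],[0,0,50],[0,0,50],[0,0,50]], "yaw": [0,0,0,0,0]}}

```text
t: 44.13
tcp_pos: [608.7, 258.8, 135.0]
tool_rot: [-0.014, -3.139, 0.002]
force: [0.6, 0.3, 0.4]
width: 0.545
```

```bash
python3 a.py; python3 -c "
from h import *
go([607,262,36])
f=grab_frame('scene');cv2.imwrite('pics/s19.png',cv2.resize(f['image'][90:250,310:510],None,fx=3.5,fy=3.5))"
```

```text
tcp [608.7 258.8 135. ] R [[-1.0, 0.009, -0.003], [0.009, 1.0, -0.001], [0.003, -0.001, -1.0]] t 44.13 w 46.5 F [0.6 0.3 0.4]
0.4107439520040317 [ 0.01 -0.02 -0.01]
phi 3.132904872536384
tcp [608.7 258.8 135. ] R [[-1.0, 0.009, -0.003], [0.009, 1.0, -0.001], [0.003, -0.001, -1.0]] t 44.13 w 46.5 F [0.6 0.3 0.4]
linear [ 1.4  3.3 99. ]
```

View pics/s19.png

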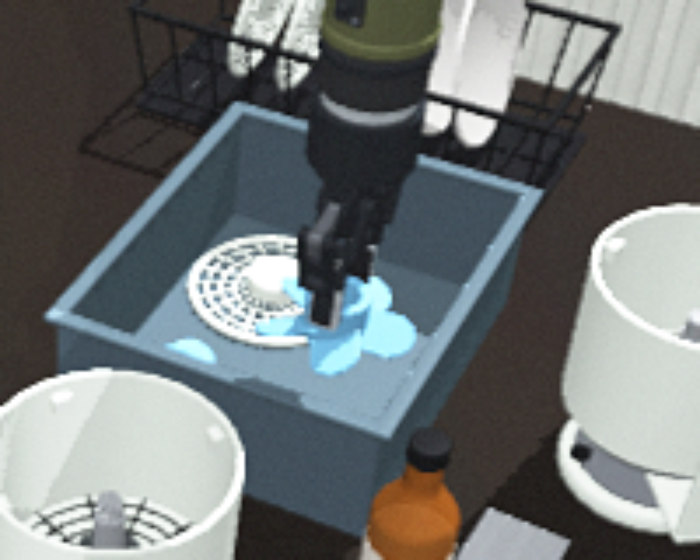

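{"fn": "drive_tool", "kwargs": {"linear": [[2,2,30],[2,2,60],[2,2,82],[2,2,92],[2,2,95]], "yaw": [0,0,0,0,0]}}

```text
t: 44.6
tcp_pos: [607.2, 261.0, 40.5]
tool_rot: [-0.014, -3.14, 0.001]
force: [0.1, 0.3, -0.6]
width: 0.544
```

{"fn": "drive_tool", "kwargs": {"linear": [[0,0,0],[0,0,0],[0,0,0],[0,0,0],[0,0,0]], "yaw": [0,0,0,0,0], "gripper": 62}}

```text
t: 45.02
tcp_pos: [608.6, 261.7, 42.7]
tool_rot: [0.013, 3.14, 0.001]
force: [0.2, -1.4, -0.7]
width: 0.723
```

{"fn": "drive_tool", "kwargs": {"linear": [[0,0,-30],[0,0,-70],[0,0,-110],[0,0,-150],[0,0,-190]], "yaw": [0,0,0,0,0]}}

```text
t: 45.43
tcp_pos: [607.5, 261.3, 233.9]
tool_rot: [0.013, 3.141, 0.0]
force: [1.2, 0.2, 0.3]
width: 0.722
```

{"fn": "drive_tool", "kwargs": {"linear": [[0,0,-36],[0,-36,-50],[0,-76,-50],[0,-116,-50],[0,-156,-50]], "yaw": [0,0,0,0,0]}}

```text
t: 45.85
tcp_pos: [606.4, 104.2, 282.6]
tool_rot: [0.012, 3.139, 0.0]
force: [0.9, -0.1, 0.7]
width: 0.727
```

{"fn": "drive_tool", "kwargs": {"linear": [[0,-40,0],[0,-80,0],[0,-120,0],[0,-160,0],[0,-200,0]], "yaw": [0,0,0,0,0]}}

```text
t: 46.27
tcp_pos: [604.4, -96.5, 282.1]
tool_rot: [0.013, 3.14, -0.0]
force: [0.6, 0.2, 0.3]
width: 0.725
```

```bash
python3 a.py; python3 -c "
from h import *
f=grab_frame('top');g=grab_frame('scene')
cv2.imwrite('pics/t20.png',f['image'])
t=lambda F,u,v,w:cv2.resize(F['image'][v:v+w,u:u+w],(400,400),interpolation=2)
cv2.imwrite('pics/b20.png',np.hstack([t(f,375,190,60),t(g,262,320,60)]))
go([588,-252,200])"
```

```text
tcp [604.4 -96.5 282.1] R [[-1.0, 0.009, 0.001], [0.009, 1.0, -0.0], [-0.001, -0.0, -1.0]] t 46.27 w 61.9 F [0.6 0.2 0.3]
-0.14990223337181602 [-0.   -0.1  -0.06]
phi 3.133076062815061
tcp [ 604.3 -100.3  281.8] R [[-1.0, 0.015, 0.001], [0.015, 1.0, -0.002], [-0.001, -0.002, -1.0]] t 46.37 w 61.6 F [-0.1  1.  -0.5]
linear [  14.1 -151.8   82.1]
```

View pics/t20.png

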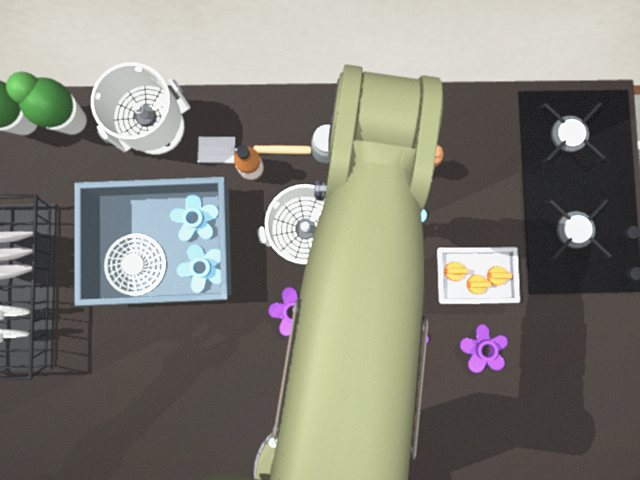

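View pics/b20.png

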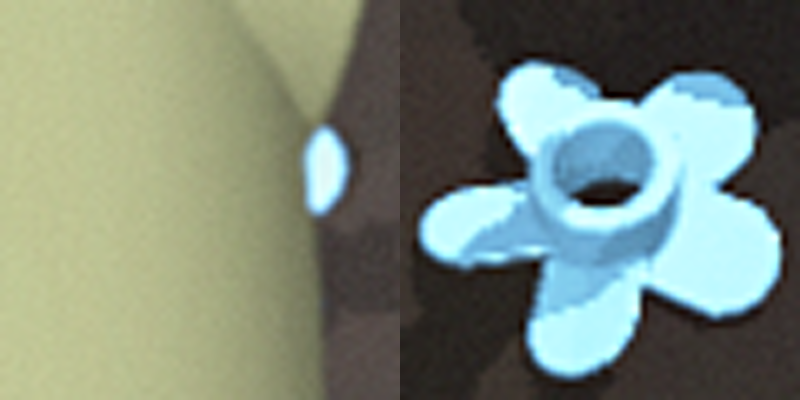

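{"fn": "drive_tool", "kwargs": {"linear": [[4,-38,0],[8,-76,0],[12,-114,0],[14,-148,0],[14,-152,10]], "yaw": [0,0,0,0,0], "gripper": 76}}

```text
t: 46.78
tcp_pos: [589.6, -251.7, 273.3]
tool_rot: [0.021, 3.138, -0.006]
force: [-0.4, 0.5, 0.2]
width: 0.885
```

{"fn": "drive_tool", "kwargs": {"linear": [[0,0,30],[0,0,70],[0,0,110],[0,0,140],[0,0,160]], "yaw": [0,0,0,0,0]}}

```text
t: 47.2
tcp_pos: [587.6, -244.8, 107.8]
tool_rot: [-0.013, -3.138, -0.003]
force: [-0.8, -0.2, -0.0]
width: 0.887
```

{"fn": "drive_tool", "kwargs": {"linear": [[0,0,0],[0,0,0],[0,0,0],[0,0,0],[0,0,0]], "yaw": [0,0,0,0,0]}}

```text
t: 47.62
tcp_pos: [590.9, -246.9, 113.6]
tool_rot: [0.013, 3.138, -0.002]
force: [0.3, 0.6, -0.1]
width: 0.893
```

```bash
python3 a.py; python3 -c "
from h import *
g=grab_frame('scene')
cv2.imwrite('pics/s21.png',cv2.resize(g['image'][240:400,220:420],None,fx=3.5,fy=3.5))
go([588.5,-252,21])"
```

```text
tcp [ 590.9 -246.9  113.6] R [[-1.0, 0.008, 0.003], [0.008, 1.0, -0.001], [-0.003, -0.001, -1.0]] t 47.62 w 76.3 F [ 0.3  0.6 -0.1]
-0.3874422233260942 [0.03 0.03 0.02]
phi 3.133156494634396
tcp [ 590.6 -246.9  113.2] R [[-1.0, 0.009, 0.003], [0.009, 1.0, -0.001], [-0.003, -0.001, -1.0]] t 47.67 w 75.9 F [ 0.5 -1.  -0.6]
linear [ 2.3 -5.  92.2]
```

View pics/s21.png

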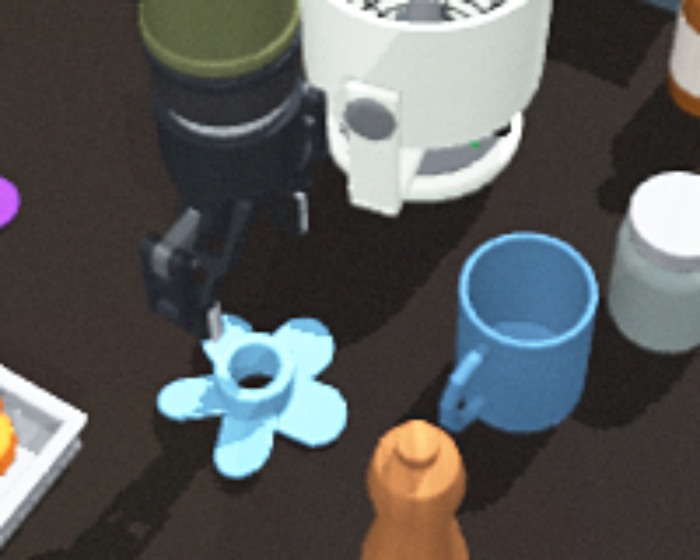

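{"fn": "drive_tool", "kwargs": {"linear": [[2,-5,20],[2,-5,50],[2,-5,75],[2,-5,88],[2,-5,91]], "yaw": [0,0,0,0,0]}}

```text
t: 48.08
tcp_pos: [585.6, -250.8, 18.1]
tool_rot: [-0.014, -3.138, -0.002]
force: [-0.1, -0.1, -0.1]
width: 0.891
```

{"fn": "drive_tool", "kwargs": {"linear": [[0,0,0],[0,0,0],[0,0,0],[0,0,0],[0,0,0]], "yaw": [0,0,0,0,0]}}

```text
t: 48.5
tcp_pos: [588.2, -251.8, 21.5]
tool_rot: [0.013, 3.14, -0.001]
force: [0.1, -0.2, 0.4]
width: 0.895
```

```bash
python3 a.py; python3 -c "
from h import *
g=grab_frame('scene')
cv2.imwrite('pics/s22.png',cv2.resize(g['image'][280:400,230:380],None,fx=4.5,fy=4.5))"
```

```text
tcp [ 588.2 -251.8   21.5] R [[-1.0, 0.009, 0.002], [0.009, 1.0, -0.001], [-0.002, -0.001, -1.0]] t 48.5 w 76.4 F [ 0.1 -0.2  0.4]
-0.395993551319297 [-0.02 -0.02  0.06]
phi 3.133024733323546
```

View pics/s22.png

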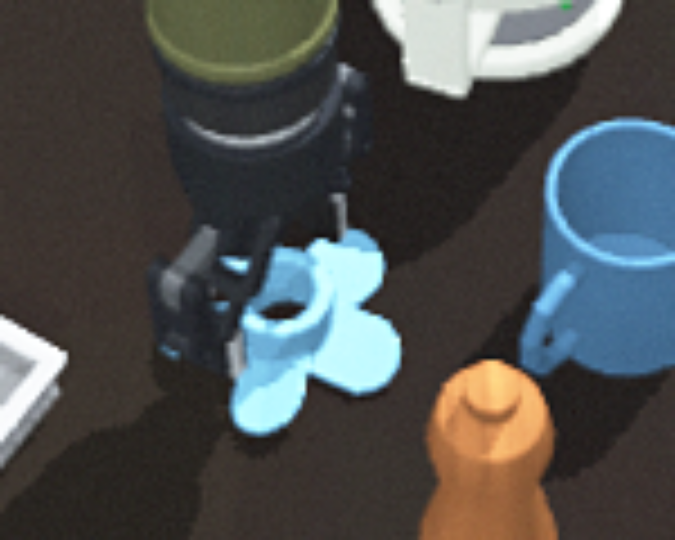

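{"fn": "drive_tool", "kwargs": {"linear": [[-1,0,0],[-1,0,0],[-1,0,0],[-1,0,0],[-1,0,0]], "yaw": [0,0,0,0,0], "gripper": 30, "newtons": 50}}

```text
t: 48.97
tcp_pos: [588.9, -251.7, 21.0]
tool_rot: [0.013, 3.14, -0.001]
force: [0.1, 0.5, 6.5]
width: 0.544
```

{"fn": "drive_tool", "kwargs": {"linear": [[0,0,0],[0,0,0],[0,0,0],[0,0,0],[0,0,0]], "yaw": [0,0,0,0,0]}}

```text
t: 49.38
tcp_pos: [588.9, -251.7, 21.0]
tool_rot: [0.014, 3.14, -0.001]
force: [-0.4, -0.5, 5.6]
width: 0.545
```

{"fn": "drive_tool", "kwargs": {"linear": [[0,0,-10],[0,0,-30],[0,0,-65],[0,0,-105],[0,0,-145]], "yaw": [0,0,0,0,0]}}

```text
t: 49.8
tcp_pos: [587.1, -251.0, 166.3]
tool_rot: [-0.013, -3.139, -0.001]
force: [1.1, -0.5, -1.0]
width: 0.548
```

{"fn": "drive_tool", "kwargs": {"linear": [[0,0,-40],[0,0,-80],[0,0,-110],[0,0,-120],[0,0,-120]], "yaw": [0,0,0,0,0]}}

```text
t: 50.22
tcp_pos: [589.6, -252.1, 289.0]
tool_rot: [0.013, 3.136, -0.004]
force: [0.5, 0.1, -1.5]
width: 0.546
```

```bash
python3 a.py; python3 -c "
from h import *
go([604,400,290])
f=grab_frame('scene');cv2.imwrite('pics/s23.png',f['image'])"
```

```text
tcp [ 589.6 -252.1  289. ] R [[-1.0, 0.009, 0.005], [0.009, 1.0, -0.002], [-0.005, -0.002, -1.0]] t 50.22 w 46.6 F [ 0.5  0.1 -1.5]
-0.3953733127844487 [-0.02 -0.02 -0.03]
phi 3.1330133409915972
tcp [ 589.6 -252.1  289. ] R [[-1.0, 0.009, 0.005], [0.009, 1.0, -0.002], [-0.005, -0.002, -1.0]] t 50.22 w 46.6 F [ 0.5  0.1 -1.5]
linear [ -8.8 652.2  -2.4]
```

View pics/s23.png

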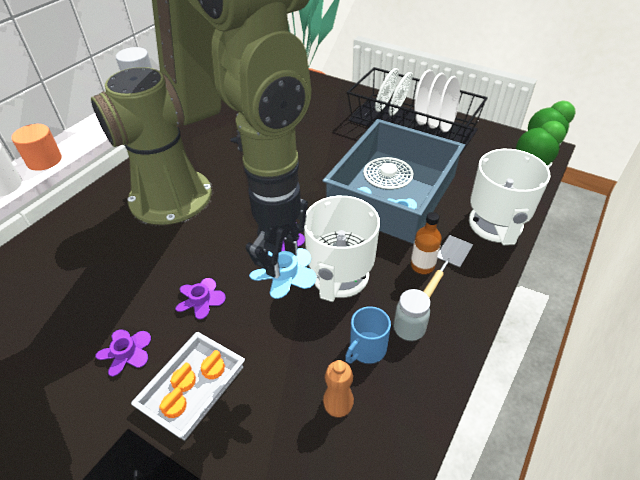

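{"fn": "drive_tool", "kwargs": {"linear": [[0,30,0],[0,70,0],[0,110,0],[0,150,0],[0,190,0]], "yaw": [0,0,0,0,0]}}

```text
t: 50.68
tcp_pos: [588.1, -59.8, 282.0]
tool_rot: [-0.015, -3.136, -0.001]
force: [1.6, 0.1, -1.1]
width: 0.55
```

{"fn": "drive_tool", "kwargs": {"linear": [[-2,40,0],[-4,80,0],[-6,120,0],[-8,160,0],[-10,200,0]], "yaw": [0,0,0,0,0]}}

```text
t: 51.1
tcp_pos: [599.9, 140.0, 282.0]
tool_rot: [-0.013, -3.137, 0.002]
force: [0.4, 0.3, -1.3]
width: 0.549
```

{"fn": "drive_tool", "kwargs": {"linear": [[0,40,0],[0,80,0],[0,120,0],[0,160,0],[0,195,0]], "yaw": [0,0,0,0,0]}}

```text
t: 51.52
tcp_pos: [601.6, 335.4, 281.6]
tool_rot: [-0.012, -3.137, 0.003]
force: [0.7, -0.2, -1.7]
width: 0.549
```

{"fn": "drive_tool", "kwargs": {"linear": [[0,30,0],[0,55,20],[0,65,60],[0,65,100],[0,65,130]], "yaw": [0,0,0,0,0]}}

```text
t: 51.93
tcp_pos: [600.7, 397.9, 148.1]
tool_rot: [-0.011, -3.135, 0.007]
force: [0.1, -0.1, -2.3]
width: 0.545
```

{"fn": "drive_tool", "kwargs": {"linear": [[0,0,0],[0,0,0],[0,0,0],[0,0,0],[0,0,0]], "yaw": [0,0,0,0,0]}}

```text
t: 52.35
tcp_pos: [605.4, 399.0, 158.1]
tool_rot: [0.014, 3.138, 0.004]
force: [0.4, 0.4, -0.4]
width: 0.543
```

```bash
python3 a.py; python3 -c "
from h import *
go([604,402,45])
f=grab_frame('scene');cv2.imwrite('pics/s24.png',cv2.resize(f['image'][90:250,310:510],None,fx=3.5,fy=3.5))
"
```

```text
tcp [605.4 399.  158.1] R [[-1.0, 0.009, 0.004], [0.009, 1.0, 0.002], [-0.004, 0.002, -1.0]] t 52.35 w 46.4 F [ 0.4  0.4 -0.4]
0.5917356917623162 [ 0.02 -0.    0.01]
phi 3.1326311096548234
tcp [605.4 399.  158.1] R [[-1.0, 0.009, 0.004], [0.009, 1.0, 0.002], [-0.004, 0.002, -1.0]] t 52.35 w 46.4 F [ 0.4  0.4 -0.4]
linear [  1.8   2.7 113.1]
```

View pics/s24.png

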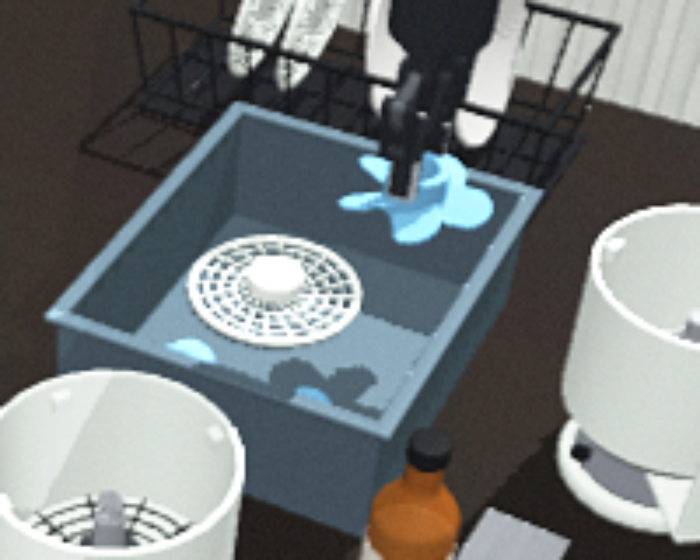

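{"fn": "drive_tool", "kwargs": {"linear": [[0,2,30],[0,2,65],[0,2,95],[0,2,110],[0,2,116]], "yaw": [0,0,0,0,0]}}

```text
t: 52.82
tcp_pos: [602.6, 399.4, 36.9]
tool_rot: [-0.014, -3.139, 0.003]
force: [-0.2, -0.4, -0.9]
width: 0.549
```

{"fn": "drive_tool", "kwargs": {"linear": [[0,0,0],[0,0,0],[0,0,0],[0,0,0],[0,0,0]], "yaw": [0,0,0,0,0], "gripper": 62}}

```text
t: 53.23
tcp_pos: [605.0, 401.1, 41.2]
tool_rot: [0.013, 3.139, 0.002]
force: [0.3, 0.4, -0.6]
width: 0.727
```

{"fn": "drive_tool", "kwargs": {"linear": [[0,0,-30],[0,0,-70],[0,0,-110],[0,0,-150],[0,0,-190]], "yaw": [0,0,0,0,0]}}

```text
t: 53.65
tcp_pos: [603.8, 400.3, 232.3]
tool_rot: [0.013, 3.14, 0.001]
force: [0.1, 0.1, -0.2]
width: 0.724
```

{"fn": "drive_tool", "kwargs": {"linear": [[0,0,-36],[0,-36,-60],[0,-76,-60],[0,-116,-60],[0,-156,-60]], "yaw": [0,0,0,0,0]}}

```text
t: 54.07
tcp_pos: [602.7, 243.3, 291.1]
tool_rot: [0.012, 3.139, 0.002]
force: [0.4, -0.6, 0.6]
width: 0.726
```

{"fn": "drive_tool", "kwargs": {"linear": [[0,-40,0],[0,-80,0],[0,-120,0],[0,-160,0],[0,-200,0]], "yaw": [0,0,0,0,0]}}

```text
t: 54.48
tcp_pos: [600.7, 42.6, 290.5]
tool_rot: [0.013, 3.14, 0.0]
force: [0.6, 0.2, -0.1]
width: 0.726
```

{"fn": "drive_tool", "kwargs": {"linear": [[20,-30,0],[40,-60,0],[55,-90,0],[70,-120,0],[70,-120,0]], "yaw": [0,0,0,0,0]}}

```text
t: 54.9
tcp_pos: [527.4, -79.3, 290.6]
tool_rot: [0.021, 3.141, -0.004]
force: [0.2, 0.2, -0.4]
width: 0.724
```

{"fn": "drive_tool", "kwargs": {"linear": [[0,0,0],[0,0,0],[0,0,0],[0,0,0],[0,0,0]], "yaw": [0,0,0,0,0]}}

```text
t: 55.32
tcp_pos: [530.2, -74.1, 289.2]
tool_rot: [-0.011, -3.141, -0.0]
force: [-0.5, 0.6, -0.5]
width: 0.724
```

```bash
python3 a.py; python3 -c "
from h import *
f=grab_frame('scene');cv2.imwrite('pics/s25.png',f['image'])
f=grab_frame('top');cv2.imwrite('pics/t25.png',f['image'])
"
```

```text
tcp [530.2 -74.1 289.2] R [[-1.0, 0.007, -0.0], [0.007, 1.0, 0.0], [0.0, 0.0, -1.0]] t 55.32 w 61.9 F [-0.5  0.6 -0.5]
-0.1318512786898901 [0.03 0.04 0.03]
phi 3.1346004243930086
```

View pics/s25.png

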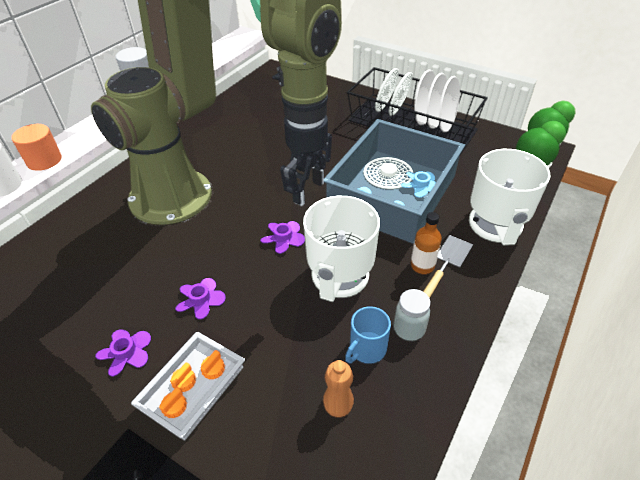

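View pics/t25.png

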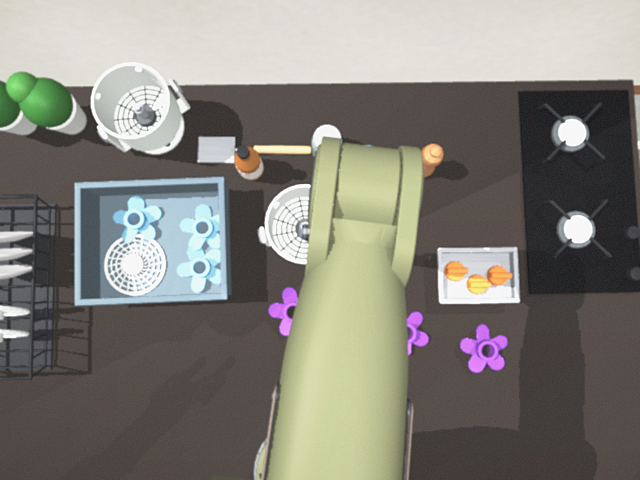

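The bowl holds the guard and three blue wheels, and the dish holds three nuts upright. The purple parts and kitchen things are where they were, and the gripper is clear of everything. Handing in.

```bash
python3 -c "
from station import ticket
print(ticket.hand_in())"
```

```text
the job is handed in; nothing more can be done
None
```

The fan is apart and the job is handed in, at about 55 s on the robot's clock. I lifted off the guard, turned the left-hand nut about 4.2 rad clockwise in two grips, took it off, then lifted off the blade wheel. I then collected the two loose nuts and the two loose wheels.

**Last pictures:** The guard and all three light blue wheels are in the bowl; the third wheel may rest partly on the guard's edge. All three orange nuts stand in the dish. Nothing fell, and the purple wheels and the kitchen things look unmoved. The mug was hidden behind the arm in the top view but stood in place in the scene view. The gripper was open, about 290 mm up, touching nothing.

**What disagreed:**
- **Camera offset:** The scene camera read about 5–9 mm further in x than the top camera for objects near the worktop. I relied mainly on the top view, and all the grasps held.
- **Moved wheel:** One wheel in the bowl shifted 2–3 cm between two pictures and is still inside. It may have been the random knock.
- **Gripper opening:** It reads 1–2 mm below the true size of whatever it holds.

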